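# Sweep the offcuts from under the guard into the scrap tray

### The job

Pick up the hand sweeper and, reaching in under the yellow wire guard of the trimming station, sweep all three wood offcuts along the bed and off its end into the red scrap tray, then stand the sweeper back on its blue mat. Move the offcuts only with the sweeper, never with the gripper itself, do not knock the station with the gripper, and leave the other things on the table where they are.

Things in the scene. Friction and masses are not known exactly. Their poses are not given: they have to be found in the camera images.
- station: Fixed trimming station: plywood bed, yellow stripe on its front, yellow wire guard above. Origin at table level. Own x: from the open front (robot side) to the rear; y: along the bed, to the left. Bed top at z = 60 mm, x = -85 to +90, y = -140 to +140 mm; both ends are open. Aluminium lip 12 mm high along the rear, x = 78 to 90 mm. Two green posts behind it, x = 92 to 122, y = +-125 mm.
- guard_edge (a point): Middle of the guard's lower front edge: 45 mm to -x of the station's origin, 175 mm above the table (115 mm over the bed); axes as the station's. The guard is of 8 mm rods about 45 mm apart: a level grille from here 140 mm to the rear and an upright grille rising 104 mm from this edge, both 280 mm long in y. Front and ends below are open. The gripper clears it only if it leans back towards the robot, 25 to 50 degrees.
- tray: Fixed red open scrap tray 180 x 140 x 53 mm high, walls and floor 4 mm, origin at the centre of its underside on the table, axes parallel to the station's. It stands against one end of the bed (centre 213 mm from the bed's middle along the station's y, + or - side, 3 mm gap), rim 7 mm below the bed top.
- case: Fixed flat green plastic case 170 x 130 x 50 mm high at the other end of the bed; a bystander. Origin at the centre of its underside.
- offcut_pine: Loose light wood offcut, block 66 x 36 x 28 mm (x, y, z), 45 g; origin at the centre of its underside. Lies on the station bed.
- offcut_notched: Loose dark wood offcut, 64 x 40 x 26 mm with one corner notched out (x > 2 mm, y < 0), 45 g; origin at the centre of its underside. Lies on the station bed.
- offcut_striped: Loose brown wood offcut with a white stripe, 70 x 34 x 20 mm, 40 g; origin at the centre of its underside. Lies on the station bed.
- sweeper: Loose hand sweeper, 0.3 kg, standing on its flat sole: yellow foot block with black rubber sole, 36 mm wide (y), 35 mm high, x = -55 to +90 mm; origin on its underside below the handle's foot. Its flat long sides (y = +-18 mm) push. Wooden handle, 22 mm wide (y) by 26 mm, leaves the block's top at x = 0 and rises 100 mm along its length, leaning 35 degrees from vertical to -x.
- sweeper_grip (a point): Point on the middle of the sweeper's handle, 75 mm up along it from the top of the foot block (43 mm to -x of the sweeper's origin, 96 mm above its sole); axes parallel to the sweeper's. Pinch across y (22 mm).
- mat: Fixed blue mat 200 x 100 x 4 mm on which the sweeper stands; origin at the centre of its underside, so its top is at z = 4 mm; its long side is x.
- tubs: Fixed grey crate 180 x 110 x 40 mm with paint tubs, 55 mm high in all, left of the station; a bystander. Origin at the centre of its underside.
- jar: Loose glass jar, 64 mm diameter, 75 mm high; bystander. Origin at the centre of its underside.
- tape: Loose roll of yellow tape lying flat, 96 mm across, 24 mm high; bystander. Origin at the centre of its underside.
- mug: Loose steel mug, 76 mm diameter, 80 mm high, handle at its +y; bystander. Origin at the centre of its underside.
- spray: Loose white bottle, 60 mm diameter, 170 mm high; bystander. Origin at the centre of its underside.
- tin: Loose tin, 80 mm diameter, 100 mm high; bystander. Origin at the centre of its underside.
- brush: Loose brush lying flat behind the station; bystander.
Things that resemble listed ones, but are neither listed nor needed, are in the scene too. Leave any purple or turquoise look-alike of the offcut_pine alone.

How it is judged:
On the way, in this order (a step that is already met when the one before it is completed fails the run):
1. the sweeper is held in the fingers, its sole at least 40 mm above the table (height (world z) of sweeper above 0.04 m and contact force between the fingers and sweeper above 1 N), for 0.2 s.
2. all three offcuts lie in the tray, the sweeper still held (x of offcut_pine in the frame of tray between -0.085 and 0.085 m and y of offcut_pine in the frame of tray between -0.066 and 0.066 m and height (world z) of each of offcut_pine, offcut_notched, offcut_striped below 0.085 m and x of offcut_notched in the frame of tray between -0.085 and 0.085 m and y of offcut_notched in the frame of tray between -0.066 and 0.066 m and x of offcut_striped in the frame of tray between -0.085 and 0.085 m and y of offcut_striped in the frame of tray between -0.066 and 0.066 m and contact force between the fingers and sweeper above 1 N), for 0.2 s.
At the end, for the whole second after the job is handed in: All three offcuts rest inside the tray (origins within 85 mm in x and 66 mm in y of its middle, below z = 85 mm: they may lie on one another), and the sweeper stands released on its sole on the mat, origin within 60 mm of the mat's centre, upright within 0.1 rad, at rest (x of offcut_pine in the frame of tray between -0.085 and 0.085 m and y of offcut_pine in the frame of tray between -0.066 and 0.066 m and height (world z) of each of offcut_pine, offcut_notched, offcut_striped below 0.085 m and x of offcut_notched in the frame of tray between -0.085 and 0.085 m and y of offcut_notched in the frame of tray between -0.066 and 0.066 m and x of offcut_striped in the frame of tray between -0.085 and 0.085 m and y of offcut_striped in the frame of tray between -0.066 and 0.066 m and horizontal distance between sweeper and mat below 0.06 m and angle between sweeper's own z axis and vertical below 0.1 rad and height (world z) of sweeper below 0.012 m and linear speed of each of offcut_pine, offcut_notched, offcut_striped, sweeper below 0.02 m/s); the robot touches nothing.
It fails at once if the gripper or arm touches an offcut (contact force between any of the fingers, the arm and offcut_pine above 1 N or contact force between any of the fingers, the arm and offcut_notched above 1 N or contact force between any of the fingers, the arm and offcut_striped above 1 N).
It fails at once if the gripper or arm knocks the station with more than 8 N (contact force between any of the fingers, the arm and station above 8 N).
It fails at once if a bystander is shifted by more than 25 mm or tipped (distance of any of jar, tape, mug, spray, tin, brush from where it was at the start of the episode above 0.025 m or angle between any of jar, tape, mug, spray, tin's own z axis and vertical above 0.4 rad).
It also fails if it takes over 69 s, if anything falls off the work surface, if the arm or the gripper's body presses on something with over 40 N, if the wrist force passes 120 N, or if a joint passes its speed limit or range.

### The arm

A 7-joint arm with a two-finger parallel gripper is mounted at the origin on the work surface. World frame = base frame: x ahead of the robot, y to its left, z up, the work surface at z = 0. Lengths are in m, angles in rad, forces in N, time in s.
With the tool pointing down it reaches from about 0.35 to 0.9 m from the base axis. Payload 8.1 kg.
Tool frame: the origin (TCP) lies on the centre line of the jaws, within the pads' length; the fingertips stand 19 mm ahead of it and the grasp point (between the pads) is the TCP (arm.tip_reach is the distance from the TCP to the fingertips, in m); z points along the fingers, y is the line along which they close (so a half turn about z gives the same grasp; the last joint's range is limited). The gripper opens to 92 mm and grips with 3 to 60 N. Pads are 19 mm wide; open, the fingers measure 130 mm over their backs; the gripper's body (75 mm by 190 mm) begins 47 mm behind the grasp point.
Start: joints at [-1.262, 0.434, 0.025, 1.573, -0.012, 1.134, -0.075], TCP at [0.25, 0.573, 0.246] pointing down, gripper open.
Joint ranges: [-2.62, 2.62], [-0.44, 2.09], [-1.27, 1.32], [0.08, 2.57], [-1.32, 4.46], [0.12, 2], [-2.74, 2.74]. Speed limits (rad/s): [2.22, 2.22, 3.01, 3.01, 3.14, 3.14, 3.14].

### API

Orientations are given as a rotation vector (axis times angle).
In Python, from cell import arm gives the robot as it stands.
- The arm moves only by the tool arm_command, never from a script. Its argument "targets" is a list that holds one entry, the list of rows, each a list of 6 numbers: the shift along the tool's x, y, z in m, then the turn, a rotation vector about the tool's x, y, z in rad. A call has 1 to 10 rows; each row shifts and turns the commanded pose from where the row before left it, along the tool's axes as they then stand; what a row does not reach is not made up. A row lasts 1/8 s, in which the tool goes at most 62.5 mm and 10.7 degrees, less where a joint would pass 70% of its speed; a pose out of reach is approached as far as the arm can. A call with a gripper value outside its range is refused whole. "jaw" is the finger opening in m, from 0 to 0.0918, set as the call begins (left out, the last holds). The fingers move at their own pace and stop on an object; "newtons" is the grip in N (left out, the last holds). Time passes only in rows, so rows that do not move let the fingers close. It gives the time, the measured TCP pose, the force, the opening and the grip force at its end, in the units of the state.
- arm.observe(): the state, without advancing time (a new reading comes with each control period).
- arm.get_image(name): name is "scene" or "top"; returns a dict with "pixels" (400x640x3 uint8, red, green, blue), "z_map" (400x640 float32, m along the optical axis (not along the pixel's ray), 0 where there is no reading), "fx", "fy", "cx", "cy" (pixels), "dist" ([k1, k2, p1, p2, k3] as OpenCV has them; the pictures are not rectified), "xyz" and "rotation" of the camera in the world. Camera axes: x right, y down, z forward; pixel columns grow to the right and rows downward; lengths in m; the calibration is good to about 2 mm. A picture is of the moment at which its call begins.
- arm.sign_off(): hands the job in; it is judged then, once.
The state is a dict: "clock": time; "joints": joint angles; "dq": joint speeds; "joint_efforts": joint torques, N m; "position": TCP position; "ee_rot": TCP orientation; "force": force on the tool from outside, world axes, zero at the start; "ft_torque": the same for the moment, N m; "width": opening from 0.0 (shut) to 1.0 (fully open); "gripper_force": force on a finger pad.
Only numpy, scipy, OpenCV 4.12 (cv2) and the standard library are available. Lean on these libraries where they do the work, as an engineer would, in place of code of your own. Each camera call takes 0.05 s, during which the arm holds its last target. There are 200 camera calls.

## Working session

There is one attempt and no reset: what is moved stays moved. The work goes in short steps, Python scripts to look and compute and a tool call to move; the robot and the scene stay as the last step left them, time stands still between calls to the robot, and variables do not carry over. Pictures are saved under pics/ and viewed, at most 10 in all, crops included, and the job is handed in when it is done.

Besides the shell and the picture viewer there is one more tool, called by a JSON object that holds its "api" and its "payload", one argument or row to a line. arm_command: Moves the arm, as the interface text tells. Its arguments: {"type":"object","properties":{"targets":{"type":"array","items":{"type":"array","items":{"type":"array","items":{"type":"number"}}}},"jaw":{"type":"number"},"newtons":{"type":"number"}},"required":["targets"]}

```bash
ls; mkdir -p pics; python3 - <<'E'
from cell import arm
import cv2,numpy as np,pickle
d={}
for n in("scene","top"):
    im=arm.get_image(n); d[n]=im
    cv2.imwrite(f"pics/{n}0.png",im["pixels"][:,:,::-1])
    print(n,im["fx"],im["fy"],im["cx"],im["cy"],im["dist"],im["xyz"],np.round(im["rotation"],3).tolist())
pickle.dump(d,open("im0.pkl","wb"))
print(arm.observe())
E
```

```text
pics
scene 436.15882973368804 436.15882973368804 323.5650893809444 198.57484232010876 [-0.08183446  0.          0.          0.          0.        ] [1.25680144 0.23119732 0.93409085] [-1.546, -2.076, 0.801]
top 483.8250645347915 483.8250645347915 322.6864211512121 200.1529216976021 [-0.06562373  0.          0.          0.          0.        ] [ 0.33815946 -0.00168569  1.37394159] [-2.121, 2.136, -0.176]
{'clock': 0.1, 'joints': array([-1.26163577,  0.43514748,  0.02497783,  1.57398479, -0.01159878,
        1.13400185, -0.07511513]), 'dq': array([ 0.0003008 , -0.00097791,  0.0001293 , -0.00325467, -0.00140325,
        0.00073037,  0.00066642]), 'joint_efforts': array([ 2.49137185e-03, -6.69124174e+01,  9.87988897e-01, -3.15144932e+01,
       -6.04671612e-02,  3.75256932e-02,  8.12638064e-05]), 'position': array([0.25001875, 0.57235282, 0.24503535]), 'ee_rot': array([-6.42334949e-01, -3.07506420e+00,  2.17958117e-03]), 'force': array([ 0.65086925,  0.25455343, -1.02450007]), 'ft_torque': array([ 0.01126365,  0.0060471 , -0.02552071]), 'gripper_force': 0.0, 'width': 0.9992405644541283}
```

View pics/scene0.png

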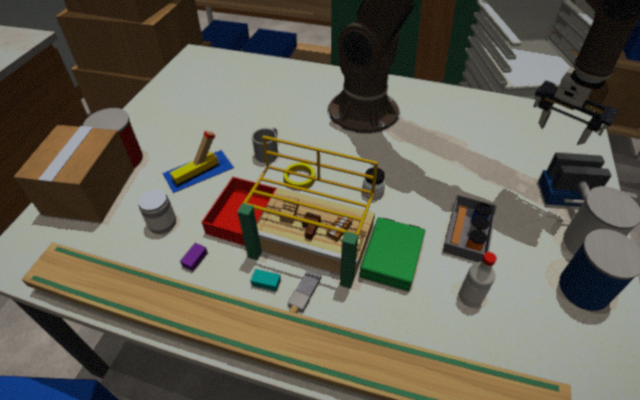

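View pics/top0.png

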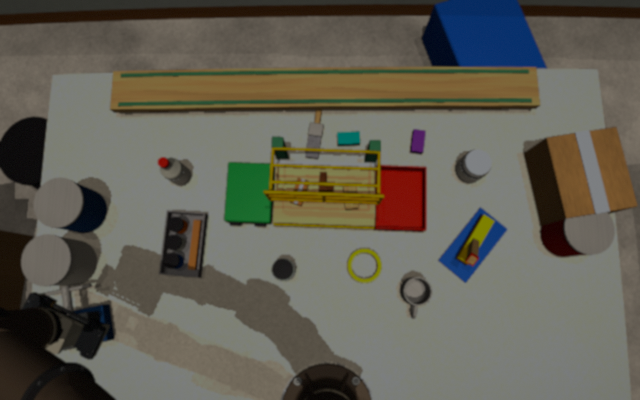

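The scene view shows the red tray at (240,212), the station bed with offcuts near (285,208), (312,225) and (340,222), and the sweeper on its mat at (197,165). In the top view the tray is at (402,198), the bed at (325,197) and the sweeper at (475,243). So the tray lies on the -y side.

```bash
cat > h.py <<'E'
import numpy as np,cv2
from scipy.spatial.transform import Rotation as R
def pts(im):
    h,w=im["z_map"].shape
    u,v=np.meshgrid(np.arange(w),np.arange(h))
    K=np.array([[im["fx"],0,im["cx"]],[0,im["fy"],im["cy"]],[0,0,1]])
    n=cv2.undistortPoints(np.stack([u,v],-1).reshape(-1,1,2).astype(float),K,np.array(im["dist"])).reshape(h,w,2)
    ray=np.dstack([n,np.ones((h,w))])@R.from_rotvec(im["rotation"]).as_matrix().T
    P=im["xyz"]+ray*im["z_map"][...,None]
    P[im["z_map"]==0]=np.nan
    return P,ray
def plane(im,ray,z):
    return im["xyz"]+ray*((z-im["xyz"][2])/ray[...,2])[...,None]
def hsv(im): return cv2.cvtColor(im["pixels"],cv2.COLOR_RGB2HSV)
def rect(xy):
    (c,s,a)=cv2.minAreaRect(np.float32(xy*1000)); return np.round(c,1),np.round(s,1),round(a,1)
E
cat > m.py <<'E'
from h import *; import pickle
d=pickle.load(open("im0.pkl","rb"))
for n in("top","scene"):
    im=d[n];P,ray=pts(im);H=hsv(im);h,s,v=[H[...,i].astype(int) for i in range(3)]
    def big(m):
        k,l,st,_=cv2.connectedComponentsWithStats(m.astype(np.uint8));i=1+np.argmax(st[1:,4]);return l==i
    reg=(P[...,0]>.2)&(P[...,0]<.85)&(abs(P[...,1])<.6)
    X=lambda m,z:plane(im,ray,z)[m][:,:2]
    red=big(((h<6)|(h>174))&(s>150)&(v>50)&reg&(P[...,1]<-.05)&(P[...,2]<.07)); print(n,"tray@rim",red.sum(),rect(P[red&(P[...,2]>.045)][:,:2]))
    gr=big((h>45)&(h<75)&(s>120)&reg&(P[...,2]>.04)&(P[...,2]<.06)); print("case",rect(P[gr][:,:2]))
    blue=big((h>100)&(h<125)&(s>120)&reg&(P[...,1]<-.2)&(P[...,2]<.02)); print("mat",rect(X(blue,.004)),np.nanmedian(P[blue][:,2]))
    ye=reg&(h>20)&(h<34)&(s>120)&(P[...,1]<-.25)&(P[...,2]>.02)&(P[...,2]<.06)
    ye=big(ye); t=ye&(P[...,2]>.034); print("foot",ye.sum(),t.sum(),np.nanmedian(P[t][:,2]),rect(P[t][:,:2]))
    q=reg&(P[...,1]<-.25)&(P[...,1]>-.5)&(P[...,2]>.055)&(P[...,2]<.14)&(P[...,0]<.5)&(P[...,0]>.25)
    k,l,st,c=cv2.connectedComponentsWithStats(q.astype(np.uint8))
    for i in range(1,k):
        if st[i,4]>15:
            Q=P[l==i]; print("tall",st[i,4],Q.mean(0).round(3),Q[Q[:,2]>Q[:,2].max()-.015].mean(0).round(3),Q[Q[:,2]<Q[:,2].min()+.02].mean(0).round(3),rect(Q[:,:2]))
    im_bed=reg&(abs(P[...,2]-.060)<.004); print("bed",im_bed.sum(),rect(P[big(im_bed)][:,:2]))
    cv2.imwrite(f"pics/{n}c.png",cv2.resize(im["pixels"][130:250,220:440,::-1] if n=="top" else im["pixels"][150:270,230:400,::-1],None,fx=3.6,fy=3.6,interpolation=cv2.INTER_CUBIC))
E
python3 m.py
```

```text
top tray@rim 2854 (array([ 573.8, -210.4]), array([137.3, 179.4]), 87.3)
case (array([592.3, 213. ]), array([127.4, 169.5]), 87.6)
mat (array([ 445.5, -418.6]), array([ 96.2, 195.6]), 49.3) 0.004546992350816126
foot 529 489 0.03954597015401484 (array([ 458.3, -416.4]), array([ 36.5, 143.6]), 55.4)
tall 237 [ 0.415 -0.386  0.103] [ 0.401 -0.38   0.123] [ 0.439 -0.4    0.067] (array([ 418.7, -391.6]), array([23.2, 73.7]), 57.9)
tall 109 [ 0.318 -0.269  0.075] [ 0.318 -0.269  0.079] [ 0.317 -0.269  0.067] (array([ 318.9, -265.7]), array([30.4, 70.6]), 89.9)
bed 5049 (array([529.5,   4.9]), array([279.2,  61.3]), 87.4)
scene tray@rim 1771 (array([ 577.4, -220.8]), array([117.5, 180.9]), 87.7)
case (array([597.1, 214.1]), array([125.1, 172.4]), 87.5)
mat (array([ 448.5, -416.8]), array([ 95.5, 195.4]), 49.5) 0.0034954125201241415
foot 488 323 0.0383666334392071 (array([ 460.7, -417.7]), array([ 38. , 140.6]), 56.4)
tall 139 [ 0.313 -0.267  0.07 ] [ 0.315 -0.267  0.075] [ 0.311 -0.266  0.065] (array([ 318.4, -265.6]), array([74.4, 31. ]), 0.2)
tall 295 [ 0.421 -0.388  0.091] [ 0.405 -0.38   0.119] [ 0.436 -0.397  0.065] (array([ 417.9, -392.6]), array([28.9, 72.3]), 54.1)
bed 5287 (array([844.6,   0. ]), array([1199.2,   10.7]), 90.0)
```

```bash
python3 - <<'E'
import cv2,numpy as np
a=cv2.imread("pics/topc.png");b=cv2.imread("pics/scenec.png")
w=max(a.shape[1],b.shape[1])
a=cv2.resize(a,None,fx=.68,fy=.68);b=cv2.resize(b,None,fx=.68,fy=.68)
p=lambda x:cv2.copyMakeBorder(x,0,0,0,560-x.shape[1],cv2.BORDER_CONSTANT)
c=cv2.convertScaleAbs(np.vstack([p(a),p(b)]),alpha=1.4);cv2.imwrite("pics/bed.png",c);print(c.shape)
E
```

```text
(588, 560, 3)
```

View pics/bed.png

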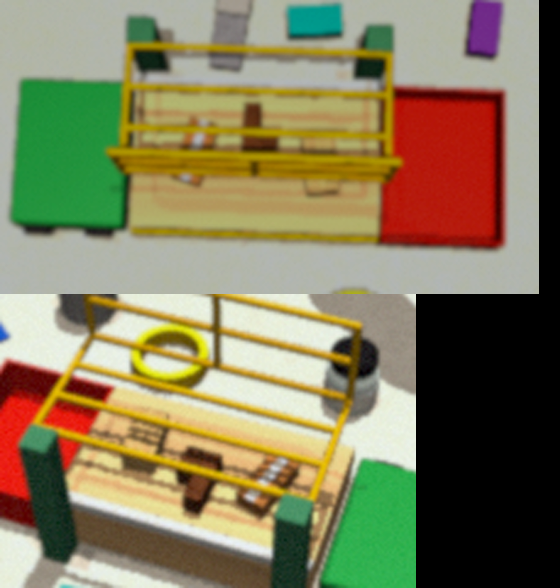

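The enlarged crops show striped (195,150), notched (258,125) and pine (322,170) on the bed, from the case end to the tray end. Measured station yaw is about -2.6° with its origin near (583.5, 2.5) mm. Next I'll locate the offcuts in the station frame.

```bash
python3 - <<'E'
from h import *; import pickle
d=pickle.load(open("im0.pkl","rb"))
a=np.deg2rad(-2.6);M=np.array([[np.cos(a),np.sin(a)],[-np.sin(a),np.cos(a)]])
o=np.array([.5835,.0025]);S=[]
for n in("top","scene"):
    im=d[n];P,_=pts(im);Q=P.reshape(-1,3);Q=Q[~np.isnan(Q[:,0])]
    s=(Q[:,:2]-o)@M.T;S.append(np.c_[s,Q[:,2]])
    L=S[-1]
    g=L[(L[:,2]>.168)&(L[:,2]<.182)&(abs(L[:,0])<.12)&(abs(L[:,1])<.16)];print(n,"grille lvl",np.percentile(g,[1,50,99],axis=0).round(3).tolist())
    g=L[(L[:,2]>.2)&(L[:,2]<.3)&(abs(L[:,0])<.12)&(abs(L[:,1])<.16)];print("upright",np.percentile(g,[1,50,99],axis=0).round(3).tolist())
    b=L[(abs(L[:,2]-.06)<.006)&(abs(L[:,0])<.07)&(abs(L[:,1])<.13)];print("bedz",np.median(b[:,2]))
A=np.vstack(S);A=A[(A[:,2]>.072)&(A[:,2]<.1)&(A[:,0]>-.09)&(A[:,0]<.076)&(abs(A[:,1])<.138)]
I=np.zeros((200,300),np.uint8)
I[((A[:,0]+.1)*1000).astype(int),((A[:,1]+.15)*1000).astype(int)]=255
J=cv2.morphologyEx(I,cv2.MORPH_CLOSE,np.ones((9,9)))
k,l,st,_=cv2.connectedComponentsWithStats(J)
lab=l[((A[:,0]+.1)*1000).astype(int),((A[:,1]+.15)*1000).astype(int)]
for i in range(1,k):
    if (lab==i).sum()>15:
        q=A[lab==i];print(len(q),"z",np.median(q[:,2]).round(3),"x",q[:,0].min().round(3),q[:,0].max().round(3),"y",q[:,1].min().round(3),q[:,1].max().round(3),rect(q[:,:2]))
E
```

```text
top grille lvl [[-0.044, -0.14, 0.174], [0.041, -0.003, 0.181], [0.113, 0.139, 0.182]]
upright [[-0.044, -0.136, 0.214], [-0.041, 0.0, 0.272], [-0.036, 0.136, 0.283]]
bedz 0.06022047760375204
scene grille lvl [[-0.042, -0.14, 0.173], [0.045, 0.004, 0.18], [0.115, 0.139, 0.182]]
upright [[-0.043, -0.139, 0.203], [-0.037, 0.002, 0.246], [-0.033, 0.138, 0.28]]
bedz 0.05918115325817608
411 z 0.087 x -0.044 0.03 y -0.093 -0.051 (array([ -7.3, -71.9]), array([69.9, 37.7]), 8.3)
416 z 0.079 x -0.036 0.041 y 0.042 0.092 (array([ 2. , 68.2]), array([35.6, 73.2]), 74.5)
428 z 0.085 x -0.008 0.06 y -0.024 0.017 (array([25.8, -4.4]), array([40.7, 67.7]), 88.7)
```

The three offcut tops are at 87, 79 and 85 mm, and their sizes match the list. Pine is at (-7,-72), striped at (2,68) and notched at (26,-4) in the station frame. Next comes the grasp approach.

```bash
cat > p.py <<'E'
import sys; from h import *; from scipy.linalg import logm,expm
from cell import arm
def pose(x,y,z,yaw,lean):   # z axis leans forward along yaw, y = left of yaw
    L,a=np.deg2rad(lean),np.deg2rad(yaw)
    T=np.eye(4);Rz=R.from_euler('z',a).as_matrix()
    T[:3,:3]=Rz@np.array([[-np.cos(L),0,np.sin(L)],[0,1,0],[-np.sin(L),0,-np.cos(L)]]);T[:3,3]=x,y,z
    return T
def cur():
    s=arm.observe();T=np.eye(4);T[:3,:3]=R.from_rotvec(s["ee_rot"]).as_matrix();T[:3,3]=s["position"];return T
a=np.deg2rad(-2.6)
def sta(sx,sy,zsole,yaw=-2.6,lean=42): # TCP pose for sweeper origin at station (sx,sy), mm
    x,y=sx-43,sy
    return pose(.5835+(x*np.cos(a)-y*np.sin(a))/1000,.0025+(x*np.sin(a)+y*np.cos(a))/1000,zsole+.096,yaw,lean)
def rows(T0,T1,n):
    D=expm(np.real(logm(np.linalg.inv(T0)@T1))/n)
    r=np.r_[D[:3,3],R.from_matrix(D[:3,:3]).as_rotvec()]
    print(n,r.round(4).tolist(),"step mm %.0f deg %.1f"%(1000*np.linalg.norm(r[:3]),np.rad2deg(np.linalg.norm(r[3:]))))
def plan(*wp):
    T=cur()
    s=arm.observe();print("t",s["clock"],"pos",s["position"].round(4),"rv",s["ee_rot"].round(3),"F",s["force"].round(1),"q",s["joints"].round(2))
    for W,n in wp: rows(T,W,n);T=W
E
python3 - <<'E'
from p import *
plan((pose(.48,.3,.40,-28,20),8),(pose(.52,-.05,.40,-34,35),8),(pose(.37,-.357,.25,-34,42),9))
E
```

```text
t 0.1 pos [0.25   0.5724 0.245 ] rv [-6.420e-01 -3.075e+00  2.000e-03] F [ 0.7  0.3 -1. ] q [-1.26  0.44  0.02  1.57 -0.01  1.13 -0.08]
8 [-0.0433, -0.0184, -0.013, 0.0015, -0.0436, 0.0095] step mm 49 deg 2.6
8 [-0.0238, -0.0351, 0.012, 0.0061, -0.0327, 0.0116] step mm 44 deg 2.0
9 [0.0062, -0.0376, 0.0164, 0.0, -0.0136, 0.0] step mm 41 deg 0.8
```

{"api": "arm_command", "payload": {
  "targets": [
    [[-0.043,-0.018,-0.013,0.0015,-0.0436,0.0095],[-0.043,-0.018,-0.013,0.0015,-0.0436,0.0095],[-0.043,-0.018,-0.013,0.0015,-0.0436,0.0095],[-0.043,-0.018,-0.013,0.0015,-0.0436,0.0095],[-0.043,-0.018,-0.013,0.0015,-0.0436,0.0095],[-0.043,-0.018,-0.013,0.0015,-0.0436,0.0095],[-0.043,-0.018,-0.013,0.0015,-0.0436,0.0095],[-0.043,-0.018,-0.013,0.0015,-0.0436,0.0095]]
  ],
  "jaw": 0.07,
  "newtons": 50
}}

```text
clock: 1.1
position: [0.48, 0.303, 0.4007]
ee_rot: [0.678, 2.716, -0.119]
force: [0.8, 0.3, -0.4]
width: 0.762
gripper_force: 0.0
```

{"api": "arm_command", "payload": {
  "targets": [
    [[-0.024,-0.035,0.012,0.006,-0.0327,0.0116],[-0.024,-0.035,0.012,0.006,-0.0327,0.0116],[-0.024,-0.035,0.012,0.006,-0.0327,0.0116],[-0.024,-0.035,0.012,0.006,-0.0327,0.0116],[-0.024,-0.035,0.012,0.006,-0.0327,0.0116],[-0.024,-0.035,0.012,0.006,-0.0327,0.0116],[-0.024,-0.035,0.012,0.006,-0.0327,0.0116],[-0.024,-0.035,0.012,0.006,-0.0327,0.0116]]
  ]
}}

```text
clock: 2.1
position: [0.5209, -0.0469, 0.4002]
ee_rot: [0.745, 2.435, -0.233]
force: [-0.5, -0.6, 0.6]
width: 0.763
gripper_force: 0.0
```

```bash
python3 - <<'E'
from p import *
G=pose(.4094,-.3832,.100,-34,42)
W=G.copy();W[:3,3]-=.14*G[:3,2]
plan((W,9),(G,5));print(W[:3,3])
E
```

```text
t 2.1 pos [ 0.5209 -0.0469  0.4002] rv [ 0.745  2.435 -0.233] F [-0.5 -0.6  0.6] q [-0.81 -0.13  0.42  2.02  0.68  0.98  0.29]
9 [0.0133, -0.0379, 0.0173, 0.0001, -0.0135, -0.0001] step mm 44 deg 0.8
5 [0.0, 0.0, 0.028, 0.0, -0.0, -0.0] step mm 28 deg 0.0
[ 0.33173718 -0.33081577  0.20404028]
```

{"api": "arm_command", "payload": {
  "targets": [
    [[0.0133,-0.0379,0.0173,0,-0.0135,0],[0.0133,-0.0379,0.0173,0,-0.0135,0],[0.0133,-0.0379,0.0173,0,-0.0135,0],[0.0133,-0.0379,0.0173,0,-0.0135,0],[0.0133,-0.0379,0.0173,0,-0.0135,0],[0.0133,-0.0379,0.0173,0,-0.0135,0],[0.0133,-0.0379,0.0173,0,-0.0135,0],[0.0133,-0.0379,0.0173,0,-0.0135,0],[0.0133,-0.0379,0.0173,0,-0.0135,0],[0,0,0,0,0,0]]
  ]
}}

```text
clock: 3.35
position: [0.3696, -0.3064, 0.2489]
ee_rot: [0.71, 2.283, -0.297]
force: [0.2, -0.2, 0.2]
width: 0.763
gripper_force: 0.0
```

```bash
python3 - <<'E'
from p import *
G=pose(.4094,-.3832,.100,-34,42)
plan((G,6))
im=arm.get_image("scene");cv2.imwrite("pics/s1.png",cv2.resize(im["pixels"][60:220,120:360,::-1],None,fx=2.5,fy=2.5))
E
```

```text
t 3.35 pos [ 0.3696 -0.3064  0.2489] rv [ 0.71   2.283 -0.297] F [ 0.2 -0.2  0.2] q [-0.27 -0.21  0.73  2.56  1.79  0.22 -0.24]
6 [0.0078, -0.0067, 0.0268, -0.0021, 0.0064, -0.0008] step mm 29 deg 0.4
```

View pics/s1.png

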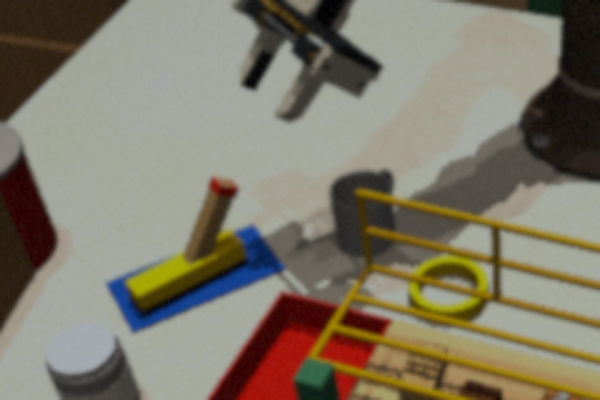

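The gripper is clear of everything at top centre and the sweeper is untouched at (190,265). The approach point folds the elbow to its limit, so I'll descend from above with less lean.

```bash
python3 - <<'E'
from p import *
plan((pose(.45,-.36,.26,-34,36),5),(pose(.4115,-.3845,.15,-34,38),6),(pose(.4094,-.3832,.100,-34,38),5))
E
```

```text
t 3.4 pos [ 0.37   -0.3056  0.2489] rv [ 0.71   2.283 -0.295] F [ 0.3  0.4 -0. ] q [-0.27 -0.21  0.73  2.56  1.79  0.22 -0.23]
5 [-0.0161, 0.0001, 0.011, -0.0023, 0.0286, -0.0012] step mm 19 deg 1.6
6 [0.0134, -0.007, 0.0129, 0.0, -0.0058, -0.0] step mm 20 deg 0.3
5 [0.0065, -0.0, 0.0076, 0.0, -0.0, -0.0] step mm 10 deg 0.0
```

{"api": "arm_command", "payload": {
  "targets": [
    [[-0.0161,0,0.011,-0.0023,0.0286,-0.0012],[-0.0161,0,0.011,-0.0023,0.0286,-0.0012],[-0.0161,0,0.011,-0.0023,0.0286,-0.0012],[-0.0161,0,0.011,-0.0023,0.0286,-0.0012],[-0.0161,0,0.011,-0.0023,0.0286,-0.0012],[0,0,0,0,0,0]]
  ]
}}

```text
clock: 4.15
position: [0.4281, -0.3452, 0.2587]
ee_rot: [0.736, 2.385, -0.259]
force: [0.2, -0.5, -1.0]
width: 0.76
gripper_force: 0.0
```

```bash
python3 - <<'E'
from p import *
plan((pose(.412,-.385,.15,-34,38),6),(pose(.4094,-.3832,.100,-34,38),5))
E
```

```text
t 4.15 pos [ 0.4281 -0.3452  0.2587] rv [ 0.736  2.385 -0.259] F [ 0.2 -0.5 -1. ] q [-0.67 -0.1   1.24  2.35  0.55  0.18  1.06]
6 [0.01, -0.007, 0.0152, -0.0012, 0.0002, -0.0004] step mm 19 deg 0.1
5 [0.0067, 0.0, 0.0075, 0.0, -0.0, -0.0] step mm 10 deg 0.0
```

```bash
python3 - <<'E'
from p import *
plan((pose(.48,-.40,.25,-34,12),5),)
E
```

```text
t 4.15 pos [ 0.4281 -0.3452  0.2587] rv [ 0.736  2.385 -0.259] F [ 0.2 -0.5 -1. ] q [-0.67 -0.1   1.24  2.35  0.55  0.18  1.06]
5 [-0.0124, -0.0032, 0.0085, -0.0012, 0.091, -0.0008] step mm 15 deg 5.2
```

{"api": "arm_command", "payload": {
  "targets": [
    [[-0.0124,-0.003,0.0085,-0.001,0.091,-0.0008],[-0.0124,-0.003,0.0085,-0.001,0.091,-0.0008],[-0.0124,-0.003,0.0085,-0.001,0.091,-0.0008],[-0.0124,-0.003,0.0085,-0.001,0.091,-0.0008],[-0.0124,-0.003,0.0085,-0.001,0.091,-0.0008],[0,0,0,0,0,0]]
  ]
}}

```text
clock: 4.9
position: [0.4409, -0.3979, 0.2502]
ee_rot: [0.886, 2.71, -0.216]
force: [0.2, -0.0, -0.7]
width: 0.763
gripper_force: 0.0
```

```bash
python3 - <<'E'
from p import *
plan((pose(.415,-.387,.17,-34,25),6),(pose(.4094,-.3832,.100,-34,30),6))
E
```

```text
t 4.9 pos [ 0.4409 -0.3979  0.2502] rv [ 0.886  2.71  -0.216] F [ 0.2 -0.  -0.7] q [-0.2   0.32  1.04  1.98 -0.41  0.71  1.99]
6 [0.0091, -0.0006, 0.0109, -0.0113, -0.0204, -0.004] step mm 14 deg 1.4
6 [0.0063, 0.0, 0.0099, 0.0, -0.0145, 0.0] step mm 12 deg 0.8
```

{"api": "arm_command", "payload": {
  "targets": [
    [[0.009,-0.0006,0.011,-0.0113,-0.0204,-0.004],[0.009,-0.0006,0.011,-0.0113,-0.0204,-0.004],[0.009,-0.0006,0.011,-0.0113,-0.0204,-0.004],[0.009,-0.0006,0.011,-0.0113,-0.0204,-0.004],[0.009,-0.0006,0.011,-0.0113,-0.0204,-0.004],[0.009,-0.0006,0.011,-0.0113,-0.0204,-0.004],[0,0,0,0,0,0]]
  ]
}}

```text
clock: 5.78
position: [0.4136, -0.3845, 0.1693]
ee_rot: [0.795, 2.599, -0.171]
force: [0.7, 0.3, 0.6]
width: 0.763
gripper_force: 0.0
```

```bash
python3 - <<'E'
from p import *
plan((pose(.4094,-.3832,.100,-34,30),6))
E
```

```text
t 5.775 pos [ 0.4136 -0.3845  0.1693] rv [ 0.795  2.599 -0.171] F [0.7 0.3 0.6] q [ 0.12  0.28  0.69  2.22 -0.78  0.35  2.42]
6 [0.0059, -0.0002, 0.01, 0.0007, -0.0145, -0.0002] step mm 12 deg 0.8
```

```bash
cat > k.py <<'E'
from h import *
from scipy.optimize import least_squares
import itertools
D=[([-1.26163577,0.43514748,0.02497783,1.57398479,-0.01159878,1.13400185,-0.07511513],[.25001875,.57235282,.24503535],[-.642334949,-3.0750642,.00217958]),
([-0.81,-0.13,0.42,2.02,0.68,0.98,0.29],[.5209,-.0469,.4002],[.745,2.435,-.233]),
([-0.27,-0.21,0.73,2.56,1.79,0.22,-0.24],[.3696,-.3064,.2489],[.71,2.283,-.297]),
([-0.67,-0.1,1.24,2.35,0.55,0.18,1.06],[.4281,-.3452,.2587],[.736,2.385,-.259]),
([-0.2,0.32,1.04,1.98,-0.41,0.71,1.99],[.4409,-.3979,.2502],[.886,2.71,-.216]),
([0.12,0.28,0.69,2.22,-0.78,0.35,2.42],[.4136,-.3845,.1693],[.795,2.599,-.171])]
def rz(a): return R.from_euler('z',a)
def ry(a): return R.from_euler('y',a)
def fk(q,p,s):
    b,h,d1,d2,d3,c,e0,e1,e2,w=p
    r=rz(s[0]*q[0]+b);x=np.array([0,0,h])+r.apply([e0,0,0])
    r=r*ry(q[1])*rz(s[1]*q[2]);x=x+r.apply([e1,0,d1])
    r=r*ry(q[3])*rz(s[2]*q[4]);x=x+r.apply([e2,0,d2])
    r=r*ry(q[5])*rz(s[3]*q[6]+c);x=x+r.apply([0,0,d3])+r.apply([0,0,0])
    return x,r
def res(p,s):
    o=[]
    for q,x,v in D:
        X,r=fk(q,p,s);o+=list((X-x)*3)+list((r.inv()*R.from_rotvec(v)).as_rotvec())
    return np.array(o+list(.003*np.array(p[6:])))
def fit():
    best=None
    for s in itertools.product([-1,1],repeat=4):
        for c in(0,1.57,3.14,-1.57):
            f=least_squares(res,[-.1 if s[0]<0 else 2.4,.35,.4,.4,.25,c,0,0,0,0],args=(s,))
            if best is None or f.cost<best[0]: best=(f.cost,s,f.x)
    return best
if __name__=="__main__":
    b=fit();print(b[0],b[1],b[2].round(4).tolist());print(res(b[2],b[1])[:36].reshape(6,6).round(3))
E
python3 k.py
```

```text
0.0063755459813401825 (-1, -1, -1, -1) [-0.0598, 0.3293, 0.5559, 0.4578, 0.3987, 1.5199, -0.0057, -0.0163, -0.0014, 0.0]
[[-0.039  0.029  0.011 -0.    -0.    -0.009]
 [-0.013 -0.002  0.015 -0.036  0.     0.014]
 [ 0.027  0.02   0.008 -0.043  0.006  0.001]
 [-0.019 -0.015  0.005 -0.034  0.002 -0.   ]
 [-0.028  0.001 -0.024 -0.019 -0.008 -0.002]
 [ 0.021  0.006 -0.015 -0.03   0.007 -0.003]]
```

```bash
python3 - <<'E'
import re
t=open("k.py").read()
t=t.replace("b,h,d1,d2,d3,c,e0,e1,e2,w=p","b,h,d1,d2,d3,c,e0,e1,e2,w=p[:10];q=np.array(q)+np.r_[0,p[10:15],0]")
t=t.replace("for s in itertools.product([-1,1],repeat=4):","for s in [(-1,-1,-1,-1)]:").replace("(0,1.57,3.14,-1.57)","(1.52,)").replace("c,0,0,0,0]","c,0,0,0,0]+[0]*5")
open("k.py","w").write(t)
E
python3 k.py
```

```text
0.0045792813234878564 (-1, -1, -1, -1) [-0.0484, 0.3238, 0.5559, 0.4451, 0.3958, 1.5068, -0.0036, 0.0066, 0.0022, -0.0, -0.031, 0.0177, 0.0258, 0.002, -0.01]
[[-0.026  0.027  0.009  0.015  0.008 -0.   ]
 [-0.012 -0.01   0.008 -0.021 -0.006  0.019]
 [ 0.028  0.024  0.015 -0.018 -0.003 -0.002]
 [-0.022 -0.008 -0.011 -0.008 -0.006 -0.007]
 [-0.033 -0.005 -0.024 -0.006  0.001 -0.006]
 [ 0.022 -0.002  0.002 -0.029  0.018 -0.004]]
```

```bash
cat > ik.py <<'E'
from k import *; from p import pose,sta
s=(-1,)*4; p=least_squares(res,[-.0484,.3238,.5559,.4451,.3958,1.5068]+[0]*9,args=(s,)).x
lo=np.array([-2.62,-.44,-1.27,.08,-1.32,.12,-2.74]);hi=np.array([2.62,2.09,1.32,2.57,4.46,2,2.74])
def solve(T,q0,w=1e-3,ref=None):
    Rt=R.from_matrix(T[:3,:3]);ref=q0 if ref is None else ref
    def f(q):
        X,r=fk(q,p,s);return np.r_[(X-T[:3,3])*5,(r.inv()*Rt).as_rotvec(),w*(q-ref)]
    o=least_squares(f,np.clip(q0,lo+1e-3,hi-1e-3),bounds=(lo,hi));return o.x,np.linalg.norm(f(o.x)[:6])
E
cat > t.py <<'E'
from ik import *
rng=np.random.default_rng(0)
for L in(26,30,36,42,48):
  P={"mat":pose(.4094,-.3832,.1,-34,L),"mat+8":pose(.4094,-.3832,.18,-34,L),"in+":sta(-25,125,.063,lean=L),"in0":sta(-25,0,.063,lean=L),"in-":sta(-25,-165,.063,lean=L),"pre":sta(-170,125,.1,lean=L)}
  for fl in(0,1):
   for n,T in P.items():
    T=T.copy()
    if fl: T[:3,:2]*=-1
    b=None
    for _ in range(25):
        q,e=solve(T,lo+rng.random(7)*(hi-lo),w=1e-4,ref=(lo+hi)/2)
        m=np.min(np.minimum(q-lo,hi-q))
        k=(e<5e-3,m if e<5e-3 else -e)
        if b is None or k>b[0]: b=(k,q,e)
    print(L,fl,n,"err %.3f margin %.2f"%(b[2],b[0][1]),b[1].round(2).tolist())
E
time python3 t.py
```

```text
26 0 mat err 0.000 margin 0.02 [1.27, 0.41, -0.62, 2.3, 1.19, 0.14, 0.55]
26 0 mat+8 err 0.000 margin 0.22 [1.65, 0.32, -1.04, 2.22, 0.56, 0.34, 1.16]
26 0 in+ err 0.000 margin 0.26 [0.02, 0.24, -0.53, 2.28, 0.91, 0.38, 0.24]
26 0 in0 err 0.000 margin 0.16 [0.67, 0.23, -0.86, 2.34, 0.84, 0.28, 0.6]
26 0 in- err 0.000 margin 0.15 [1.28, 0.34, -1.08, 2.29, 0.55, 0.27, 1.31]
26 0 pre err 0.000 margin 0.11 [-0.52, -0.07, -0.15, 2.46, 0.61, 0.47, 0.34]
26 1 mat err 0.000 margin 0.00 [0.79, 0.36, -0.03, 2.3, -1.11, 0.12, -0.32]
26 1 mat+8 err 0.000 margin 0.20 [0.67, 0.2, 0.1, 2.22, -0.42, 0.32, -1.02]
26 1 in+ err 0.000 margin 0.15 [-0.75, 0.23, 0.34, 2.28, 0.43, 0.27, -2.44]
26 1 in0 err 0.000 margin 0.08 [-0.2, 0.17, 0.1, 2.34, 0.1, 0.2, -1.81]
26 1 in- err 0.000 margin 0.15 [0.52, 0.21, -0.17, 2.29, -0.55, 0.27, -0.76]
26 1 pre err 0.000 margin 0.10 [0.02, -0.1, -0.63, 2.47, 0.45, 0.43, -2.63]
30 0 mat err 0.000 margin 0.06 [1.36, 0.43, -0.72, 2.36, 2.11, 0.18, -0.34]
30 0 mat+8 err 0.000 margin 0.11 [1.7, 0.31, -1.07, 2.29, 0.75, 0.23, 0.99]
30 0 in+ err 0.000 margin 0.23 [0.0, 0.23, 
[... 2789 characters left out ...]
gin -0.12 [-0.02, 0.2, -0.16, 2.57, 2.76, 0.38, -1.38]
48 0 in- err 0.037 margin -0.04 [0.4, 0.29, 0.17, 2.57, 4.0, 0.64, -2.0]
48 0 pre err 0.166 margin -0.17 [-1.09, 0.04, -0.02, 2.57, 1.28, 0.74, -0.71]
48 1 mat err 0.043 margin -0.04 [0.72, 0.5, 0.19, 2.57, 3.63, 0.78, 1.32]
48 1 mat+8 err 0.000 margin 0.01 [0.59, 0.26, 0.31, 2.56, 3.76, 0.58, 1.16]
48 1 in+ err 0.015 margin -0.02 [-0.46, 0.31, -0.2, 2.57, 2.26, 0.68, 1.84]
48 1 in0 err 0.119 margin -0.12 [-0.02, 0.2, -0.16, 2.57, 2.76, 0.38, 1.76]
48 1 in- err 0.037 margin -0.04 [0.4, 0.29, 0.17, 2.57, 4.0, 0.64, 1.14]
48 1 pre err 0.166 margin -0.17 [-1.09, 0.04, -0.02, 2.57, 1.28, 0.74, 2.43]
real	5m21.588s
user	5m20.480s
sys	0m0.107s
```

```bash
cat > t2.py <<'E'
from ik import *; from p import cur,arm; import sys
def chain(q,segs):
    # calibrate: use model pose offset from the measured pose
    T=cur();X,r=fk(q,p,s);off=T[:3,3]-X;ro=R.from_matrix(T[:3,:3])*r.inv()
    for n,T1,k in segs:
        T0=T
        from scipy.spatial.transform import Slerp
        S=Slerp([0,1],R.from_matrix(np.stack([T0[:3,:3],T1[:3,:3]])))
        for i in range(1,k+1):
            W=np.eye(4);W[:3,3]=T0[:3,3]+(T1[:3,3]-T0[:3,3])*i/k-off;W[:3,:3]=(ro.inv()*S(i/k)).as_matrix()
            q,e=solve(W,q,w=.01)
        print(n,"err %.3f"%e,q.round(2).tolist());T=T1
    return q
E
python3 - <<'E'
from t2 import *
q=arm.observe()["joints"]
for L in(20,23,26,30):
    print("L",L)
    chain(q,[("grasp",pose(.4094,-.3832,.1,-34,L),4),("lift",pose(.4094,-.3832,.2,-34,L),4),("pre0",sta(-150,-60,.13,lean=L,yaw=-10),5),("pre",sta(-140,125,.085,lean=L),5),("in",sta(-28,125,.063,lean=L),4),("mid",sta(-28,0,.063,lean=L),4),("end",sta(-28,-165,.063,lean=L),4)])
E
```

```text
L 20
grasp err 0.000 [0.25, 0.42, 0.56, 2.22, -0.92, 0.33, 2.55]
lift err 0.000 [-0.05, 0.28, 0.88, 2.12, -0.53, 0.55, 2.16]
pre0 err 0.000 [-0.43, -0.14, 0.34, 2.38, 0.28, 0.59, 1.1]
pre err 0.000 [-0.61, 0.06, 0.04, 2.34, 0.43, 0.51, 0.58]
in err 0.000 [-0.48, 0.25, 0.05, 2.17, 0.35, 0.44, 0.79]
mid err 0.000 [-0.14, 0.21, 0.01, 2.24, 0.16, 0.37, 1.24]
end err 0.000 [0.38, 0.23, -0.1, 2.21, -0.17, 0.39, 1.95]
L 23
grasp err 0.000 [0.37, 0.39, 0.42, 2.26, -1.09, 0.24, 2.74]
lift err 0.000 [-0.03, 0.25, 0.84, 2.17, -0.57, 0.46, 2.21]
pre0 err 0.000 [-0.3, -0.16, 0.22, 2.42, 0.3, 0.52, 1.08]
pre err 0.000 [-0.46, 0.05, -0.15, 2.38, 0.57, 0.47, 0.42]
in err 0.000 [-0.36, 0.24, -0.11, 2.22, 0.58, 0.4, 0.55]
mid err 0.000 [0.02, 0.19, -0.17, 2.29, 0.35, 0.3, 1.05]
end err 0.000 [0.68, 0.23, -0.43, 2.25, -0.04, 0.3, 1.84]
L 26
grasp err 0.020 [0.65, 0.36, 0.09, 2.29, -1.07, 0.12, 2.74]
lift err 0.000 [0.2, 0.19, 0.57, 2.21, -0.51, 0.35, 2.16]
pre0 err 0.000 [0.03, -0.18, -0.07, 2.46, 0.19, 0.44, 1.2]
pre err 0.000 [-0.02, 0.04, -0.62, 2.43, 0.74, 0.44, 0.23]
in err 0.000 [-0.01, 0.26, -0.53, 2.26, 0.95, 0.43, 0.17]
mid err 0.000 [0.36, 0.2, -0.56, 2.34, 0.78, 0.27, 0.63]
end err 0.000 [1.13, 0.3, -0.94, 2.3, 0.51, 0.24, 1.31]
L 30
grasp err 0.085 [0.69, 0.35, 0.05, 2.29, -1.06, 0.12, 2.74]
lift err 0.000 [0.41, 0.16, 0.36, 2.28, -0.63, 0.24, 2.3]
pre0 err 0.000 [0.38, -0.23, -0.35, 2.52, -0.04, 0.33, 1.44]
pre err 0.002 [0.59, 0.02, -1.27, 2.48, 0.96, 0.4, -0.02]
in err 0.000 [0.4, 0.37, -1.08, 2.32, 1.37, 0.61, -0.24]
mid err 0.000 [0.75, 0.27, -1.02, 2.4, 1.39, 0.33, 0.01]
end err 0.000 [1.35, 0.38, -1.2, 2.36, 1.19, 0.24, 0.66]
```

```bash
python3 - <<'E'
from t2 import *
q0=arm.observe()["joints"]
for Lp in(28,32):
  for L in(23,25):
    print(Lp,L)
    q=chain(q0,[("up",pose(.43,-.37,.22,-34,25),3),("a",pose(.47,-.15,.24,-15,26),4),("b",pose(.47,.1,.22,-3,Lp),4),("c",pose(.50,-.12,.22,-3,Lp),4),("d",pose(.46,-.36,.2,-28,Lp),4),("e",pose(.412,-.385,.15,-34,L),4),("grasp",pose(.4094,-.3832,.1,-34,L),4)])
E
```

```text
28 23
up err 0.000 [-0.14, 0.21, 0.89, 2.16, -0.49, 0.44, 2.08]
a err 0.000 [-0.49, -0.02, 0.68, 2.28, 0.14, 0.43, 1.38]
b err 0.000 [-0.7, 0.02, 0.22, 2.33, 0.59, 0.44, 0.54]
c err 0.000 [-0.38, 0.06, 0.61, 2.29, -0.33, 0.34, 2.03]
d err 0.000 [0.06, 0.24, 0.67, 2.19, -0.73, 0.36, 2.39]
e err 0.000 [0.16, 0.33, 0.66, 2.21, -0.79, 0.36, 2.43]
grasp err 0.000 [0.38, 0.39, 0.4, 2.26, -1.08, 0.24, 2.72]
28 25
up err 0.000 [-0.14, 0.21, 0.89, 2.16, -0.49, 0.44, 2.08]
a err 0.000 [-0.49, -0.02, 0.68, 2.28, 0.14, 0.43, 1.38]
b err 0.000 [-0.7, 0.02, 0.22, 2.33, 0.59, 0.44, 0.54]
c err 0.000 [-0.38, 0.06, 0.61, 2.29, -0.33, 0.34, 2.03]
d err 0.000 [0.06, 0.24, 0.67, 2.19, -0.73, 0.36, 2.39]
e err 0.000 [0.21, 0.31, 0.59, 2.25, -0.88, 0.31, 2.53]
grasp err 0.003 [0.64, 0.36, 0.1, 2.29, -1.07, 0.12, 2.74]
32 23
up err 0.000 [-0.14, 0.21, 0.89, 2.16, -0.49, 0.44, 2.08]
a err 0.000 [-0.49, -0.02, 0.68, 2.28, 0.14, 0.43, 1.38]
b err 0.000 [-0.64, 0.01, 0.13, 2.38, 0.84, 0.39, 0.27]
c err 0.001 [-0.54, 0.05, 0.78, 2.35, -0.53, 0.25, 2.24]
d err 0.000 [0.03, 0.23, 0.71, 2.26, -1.07, 0.3, 2.74]
e err 0.000 [0.02, 0.36, 0.83, 2.21, -0.93, 0.42, 2.56]
grasp err 0.000 [0.36, 0.39, 0.42, 2.26, -1.1, 0.24, 2.74]
32 25
up err 0.000 [-0.14, 0.21, 0.89, 2.16, -0.49, 0.44, 2.08]
a err 0.000 [-0.49, -0.02, 0.68, 2.28, 0.14, 0.43, 1.38]
b err 0.000 [-0.64, 0.01, 0.13, 2.38, 0.84, 0.39, 0.27]
c err 0.001 [-0.54, 0.05, 0.78, 2.35, -0.53, 0.25, 2.24]
d err 0.000 [0.03, 0.23, 0.71, 2.26, -1.07, 0.3, 2.74]
e err 0.000 [0.06, 0.34, 0.78, 2.25, -1.02, 0.36, 2.65]
grasp err 0.003 [0.64, 0.36, 0.1, 2.29, -1.07, 0.12, 2.74]
```

```bash
python3 - <<'E'
from p import *
plan((pose(.4094,-.3832,.1,-34,22),6))
from t2 import *
chain(arm.observe()["joints"],[("g",pose(.4094,-.3832,.1,-34,22),6)])
E
```

```text
t 5.775 pos [ 0.4136 -0.3845  0.1693] rv [ 0.795  2.599 -0.171] F [0.7 0.3 0.6] q [ 0.12  0.28  0.69  2.22 -0.78  0.35  2.42]
6 [0.0053, -0.0002, 0.0103, 0.0007, 0.0088, -0.0001] step mm 12 deg 0.5
g err 0.000 [0.32, 0.4, 0.47, 2.25, -1.03, 0.27, 2.66]
```

{"api": "arm_command", "payload": {
  "targets": [
    [[0.0053,-0.0002,0.0103,0.0007,0.0088,0],[0.0053,-0.0002,0.0103,0.0007,0.0088,0],[0.0053,-0.0002,0.0103,0.0007,0.0088,0],[0.0053,-0.0002,0.0103,0.0007,0.0088,0],[0.0053,-0.0002,0.0103,0.0007,0.0088,0],[0.0053,-0.0002,0.0103,0.0007,0.0088,0],[0,0,0,0,0,0]]
  ]
}}

```text
clock: 6.65
position: [0.4113, -0.3851, 0.0998]
ee_rot: [0.809, 2.649, -0.16]
force: [-0.5, -0.4, 0.3]
width: 0.762
gripper_force: 0.0
```

```bash
python3 - <<'E'
from p import *
plan((pose(.4094,-.3832,.1,-34,22),1))
im=arm.get_image("scene");cv2.imwrite("pics/s2.png",cv2.resize(im["pixels"][60:220,120:360,::-1],None,fx=2.5,fy=2.5))
E
```

```text
t 6.65 pos [ 0.4113 -0.3851  0.0998] rv [ 0.809  2.649 -0.16 ] F [-0.5 -0.4  0.3] q [ 0.32  0.4   0.46  2.24 -0.99  0.26  2.62]
1 [0.0023, 0.0005, -0.0012, -0.0014, 0.0007, 0.0008] step mm 3 deg 0.1
```

View pics/s2.png

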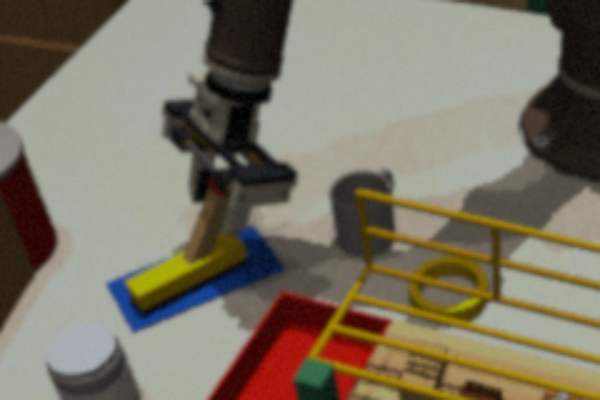

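The fingers straddle the handle at about (215,200), with the palm clear above it. The joints also match my model's prediction. Closing the gripper.

{"api": "arm_command", "payload": {
  "targets": [
    [[0,0,0,0,0,0],[0,0,0,0,0,0],[0,0,0,0,0,0],[0,0,0,0,0,0],[0,0,0,0,0,0],[0,0,0,0,0,0]]
  ],
  "jaw": 0,
  "newtons": 58
}}

```text
clock: 7.45
position: [0.4117, -0.3852, 0.101]
ee_rot: [0.808, 2.647, -0.16]
force: [-0.5, 0.3, 0.4]
width: 0.238
gripper_force: 58.0
```

```bash
python3 - <<'E'
from t2 import *; from p import plan
s0=arm.observe();print(s0["width"]*.0918,s0["gripper_force"])
L=24
A=cur();A[2,3]+=.1
W=[("lift",A,6),("w1",pose(.45,-.30,.23,-25,22),4),("pre0",pose(.43,-.10,.21,-8,L),6),("pre",sta(-140,125,.09,lean=L),6),("in",sta(-30,125,.064,lean=L),6),("end",sta(-30,-165,.064,lean=L),6)]
plan(*[(w[1],w[2]) for w in W]);chain(s0["joints"],W)
E
```

```text
0.021886197093785413 57.99221098423004
t 7.45 pos [ 0.4117 -0.3852  0.101 ] rv [ 0.808  2.647 -0.16 ] F [-0.5  0.3  0.4] q [ 0.32  0.4   0.46  2.24 -0.99  0.26  2.62]
6 [-0.0063, -0.0, -0.0154, 0.0, -0.0, -0.0] step mm 17 deg 0.0
4 [-0.0003, 0.0232, -0.0077, -0.0151, 0.0006, -0.0361] step mm 24 deg 2.2
6 [0.0137, 0.0308, -0.0021, -0.0193, -0.0058, -0.0455] step mm 34 deg 2.9
6 [0.0088, 0.0387, 0.0005, -0.0064, -0.0, -0.0143] step mm 40 deg 0.9
6 [-0.015, 0.0, 0.0114, 0.0, 0.0, 0.0] step mm 19 deg 0.0
6 [-0.0, -0.0483, 0.0, 0.0, 0.0, 0.0] step mm 48 deg 0.0
lift err 0.000 [-0.05, 0.27, 0.86, 2.14, -0.54, 0.49, 2.17]
w1 err 0.000 [-0.3, 0.17, 0.9, 2.14, -0.32, 0.53, 1.95]
pre0 err 0.000 [-0.52, -0.05, 0.62, 2.37, 0.16, 0.4, 1.4]
pre err 0.000 [-0.72, 0.04, 0.1, 2.38, 0.59, 0.48, 0.4]
in err 0.000 [-0.57, 0.24, 0.12, 2.22, 0.5, 0.37, 0.62]
end err 0.000 [0.54, 0.22, -0.26, 2.26, -0.18, 0.28, 1.97]
```

{"api": "arm_command", "payload": {
  "targets": [
    [[-0.0063,0,-0.0154,0,0,0],[-0.0063,0,-0.0154,0,0,0],[-0.0063,0,-0.0154,0,0,0],[-0.0063,0,-0.0154,0,0,0],[-0.0063,0,-0.0154,0,0,0],[-0.0063,0,-0.0154,0,0,0],[0,0,0,0,0,0],[0,0,0,0,0,0]]
  ]
}}

```text
clock: 8.45
position: [0.4119, -0.3844, 0.2]
ee_rot: [0.807, 2.648, -0.159]
force: [-0.0, -0.3, -3.5]
width: 0.233
gripper_force: 58.0
```

{"api": "arm_command", "payload": {
  "targets": [
    [[-0.0003,0.0232,-0.0077,-0.015,0.0006,-0.036],[-0.0003,0.0232,-0.0077,-0.015,0.0006,-0.036],[-0.0003,0.0232,-0.0077,-0.015,0.0006,-0.036],[-0.0003,0.0232,-0.0077,-0.015,0.0006,-0.036],[0,0,0,0,0,0]]
  ]
}}

```text
clock: 9.07
position: [0.4507, -0.2983, 0.2291]
ee_rot: [0.595, 2.7, -0.115]
force: [-0.3, -0.3, -2.9]
width: 0.234
gripper_force: 58.0
```

```bash
python3 - <<'E'
from t2 import *; from p import plan
s0=arm.observe();print(s0["width"]*.0918,s0["gripper_force"]);L=24
W=[("pre0",pose(.43,-.10,.21,-8,L),7),("pre",sta(-140,125,.09,lean=L),7)]
plan(*[(w[1],w[2]) for w in W]);chain(s0["joints"],W)
im=arm.get_image("scene");cv2.imwrite("pics/s3.png",cv2.resize(im["pixels"][60:240,120:400,::-1],None,fx=2.5,fy=2.5))
E
```

```text
0.02146430280458942 57.99121677875519
t 9.075 pos [ 0.4507 -0.2983  0.2291] rv [ 0.595  2.7   -0.115] F [-0.3 -0.3 -2.9] q [-0.32  0.16  0.96  2.17 -0.39  0.53  2.05]
7 [0.0116, 0.0262, -0.0019, -0.0163, -0.005, -0.0387] step mm 29 deg 2.4
7 [0.0075, 0.0332, 0.0004, -0.0055, -0.0, -0.0123] step mm 34 deg 0.8
pre0 err 0.000 [-0.5, -0.07, 0.62, 2.4, 0.13, 0.38, 1.45]
pre err 0.000 [-0.63, 0.02, -0.01, 2.42, 0.62, 0.45, 0.36]
```

View pics/s3.png

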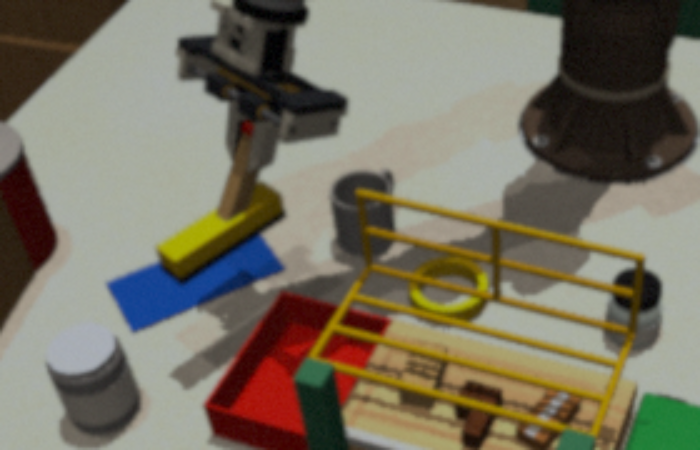

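The sweeper is held level at about (220,230) and the offcuts are unmoved. For margin to the guard, I'll pass lower and nearer the robot.

```bash
python3 - <<'E'
from t2 import *; from p import plan
s0=arm.observe();L=24
W=[("a",pose(.405,-.25,.195,-18,22),4),("b",pose(.39,-.08,.19,-6,23),6),("pre",sta(-145,125,.088,lean=L),7),("in",sta(-30,125,.066,lean=L),8)]
plan(*[(w[1],w[2]) for w in W]);chain(s0["joints"],W)
E
```

```text
t 9.125 pos [ 0.4502 -0.2993  0.2291] rv [ 0.597  2.7   -0.116] F [-0.5 -0.2 -2.1] q [-0.32  0.16  0.96  2.17 -0.39  0.53  2.05]
4 [0.0172, 0.0071, 0.0022, -0.0113, -0.0001, -0.0281] step mm 19 deg 1.7
6 [0.0085, 0.0271, -0.0026, -0.0134, -0.0029, -0.0322] step mm 29 deg 2.0
7 [0.0011, 0.0309, 0.0005, -0.0034, -0.0025, -0.0078] step mm 31 deg 0.5
8 [-0.012, 0.0, 0.0084, 0.0, 0.0, 0.0] step mm 15 deg 0.0
a err 0.000 [-0.33, 0.08, 0.93, 2.33, -0.4, 0.43, 2.18]
b err 0.000 [-0.34, -0.1, 0.45, 2.49, 0.12, 0.35, 1.47]
pre err 0.000 [-0.42, 0.01, -0.22, 2.43, 0.62, 0.44, 0.35]
in err 0.000 [-0.32, 0.22, -0.16, 2.26, 0.67, 0.36, 0.45]
```

{"api": "arm_command", "payload": {
  "targets": [
    [[0.0172,0.007,0.0022,-0.0113,0,-0.028],[0.0172,0.007,0.0022,-0.0113,0,-0.028],[0.0172,0.007,0.0022,-0.0113,0,-0.028],[0.0172,0.007,0.0022,-0.0113,0,-0.028],[0.0085,0.0271,-0.0026,-0.0134,-0.003,-0.032],[0.0085,0.0271,-0.0026,-0.0134,-0.003,-0.032],[0.0085,0.0271,-0.0026,-0.0134,-0.003,-0.032],[0.0085,0.0271,-0.0026,-0.0134,-0.003,-0.032],[0.0085,0.0271,-0.0026,-0.0134,-0.003,-0.032],[0.0085,0.0271,-0.0026,-0.0134,-0.003,-0.032]]
  ]
}}

```text
clock: 10.38
position: [0.3897, -0.0809, 0.1903]
ee_rot: [0.149, 2.736, -0.03]
force: [0.6, 0.4, -2.9]
width: 0.238
gripper_force: 58.0
```

```bash
python3 - <<'E'
from p import plan,pose,sta
plan((sta(-145,125,.088,lean=24),7))
E
```

```text
t 10.375 pos [ 0.3897 -0.0809  0.1903] rv [ 0.149  2.736 -0.03 ] F [ 0.6  0.4 -2.9] q [-0.51 -0.12  0.53  2.49  0.26  0.36  1.26]
7 [0.0012, 0.031, 0.0005, -0.0036, -0.0025, -0.0084] step mm 31 deg 0.5
```

{"api": "arm_command", "payload": {
  "targets": [
    [[0.0012,0.031,0.0005,-0.0036,-0.0025,-0.0084],[0.0012,0.031,0.0005,-0.0036,-0.0025,-0.0084],[0.0012,0.031,0.0005,-0.0036,-0.0025,-0.0084],[0.0012,0.031,0.0005,-0.0036,-0.0025,-0.0084],[0.0012,0.031,0.0005,-0.0036,-0.0025,-0.0084],[0.0012,0.031,0.0005,-0.0036,-0.0025,-0.0084],[0.0012,0.031,0.0005,-0.0036,-0.0025,-0.0084],[0,0,0,0,0,0]]
  ]
}}

```text
clock: 11.38
position: [0.4017, 0.1374, 0.1838]
ee_rot: [0.058, 2.722, -0.011]
force: [-0.1, -0.7, -2.5]
width: 0.237
gripper_force: 58.0
```

```bash
python3 - <<'E'
from t2 import *; from p import plan,pose,sta,a
W=[("in",sta(-30,125,.066,lean=24),9),("down",sta(-30,125,.0635,lean=24.5),2),("end",sta(-30,-165,.0635,lean=24.5),30)]
plan(*[(w[1],w[2]) for w in W]);chain(arm.observe()["joints"],W)
# sweeper yellow foot in the station frame, both views
M=np.array([[np.cos(a),np.sin(a)],[-np.sin(a),np.cos(a)]])
for n in("top","scene"):
    im=arm.get_image(n);P,_=pts(im);H=hsv(im).astype(int);h,s,v=H[...,0],H[...,1],H[...,2]
    S=(P[...,:2]-[.5835,.0025])@M.T*1000
    m=(h>20)&(h<34)&(s>120)&(S[...,0]<-40)&(S[...,0]>-250)&(abs(S[...,1]-125)<60)&(P[...,2]>.09)&(P[...,2]<.15)
    print(n,m.sum(),S[m].min(0),S[m].max(0),rect(S[m]/1000),np.percentile(P[m][:,2],[5,50,95]))
    if n=="top":
        q=P[m];A=np.c_[S[m],np.ones(m.sum())];print("top plane slope",np.linalg.lstsq(A,q[:,2]*1000,rcond=None)[0])
E
```

```text
t 11.375 pos [0.4017 0.1374 0.1838] rv [ 0.058  2.722 -0.011] F [-0.1 -0.7 -2.5] q [-0.67  0.02 -0.02  2.41  0.64  0.47  0.3 ]
9 [-0.0107, -0.0002, 0.0074, 0.0002, -0.0, 0.0003] step mm 13 deg 0.0
2 [0.0005, 0.0, 0.0011, -0.0, -0.0044, 0.0] step mm 1 deg 0.2
30 [-0.0, -0.0097, 0.0, -0.0, -0.0, -0.0] step mm 10 deg 0.0
in err 0.000 [-0.53, 0.22, 0.03, 2.25, 0.59, 0.37, 0.51]
down err 0.000 [-0.55, 0.23, 0.05, 2.26, 0.62, 0.35, 0.47]
end err 0.000 [0.69, 0.2, -0.43, 2.31, -0.2, 0.24, 1.99]
top 516 [-168.55153344  108.92727804] [-58.25357605 145.59657811] (array([-113.5,  127.4]), array([110.3,  36.7]), 0.2) [0.11157892 0.12479986 0.1306166 ]
top plane slope [-9.24915707e-03  1.73559429e-01  1.01516339e+02]
scene 381 [-197.07160342  106.70049766] [-53.37148466 143.10918183] (array([-125.2,  124.9]), array([ 36.3, 143.7]), 89.9) [0.10026342 0.12257297 0.12598613]
```

The sweeper is measured at the expected pose: foot x -197..-55, y about 126, top z about 0.123. Entering under the guard.

{"api": "arm_command", "payload": {
  "targets": [
    [[-0.0107,-0.0002,0.0074,0,0,0],[-0.0107,-0.0002,0.0074,0,0,0],[-0.0107,-0.0002,0.0074,0,0,0],[-0.0107,-0.0002,0.0074,0,0,0],[-0.0107,-0.0002,0.0074,0,0,0],[-0.0107,-0.0002,0.0074,0,0,0],[-0.0107,-0.0002,0.0074,0,0,0],[-0.0107,-0.0002,0.0074,0,0,0],[-0.0107,-0.0002,0.0074,0,0,0],[0,0,0,0,0,0]]
  ]
}}

```text
clock: 12.72
position: [0.5172, 0.1288, 0.1625]
ee_rot: [0.061, 2.721, -0.013]
force: [0.2, 0.3, -3.2]
width: 0.238
gripper_force: 58.0
```

```bash
python3 - <<'E'
from p import *
plan((sta(-30,125,.0635,lean=24.5),3),(sta(-30,-165,.0635,lean=24.5),30))
d=[arm.get_image(n)["pixels"] for n in("top","scene")]
c=np.vstack([cv2.resize(d[0][120:260,210:440],(575,350)),cv2.resize(d[1][130:270,220:450],(575,250))[:240]])
cv2.imwrite("pics/s4.png",cv2.convertScaleAbs(c[...,::-1],alpha=1.4))
E
```

```text
t 12.725 pos [0.5172 0.1288 0.1625] rv [ 0.061  2.721 -0.013] F [ 0.2  0.3 -3.2] q [-0.52  0.22  0.04  2.24  0.57  0.37  0.54]
3 [0.0007, 0.0006, 0.0008, 0.0001, -0.0026, 0.0002] step mm 1 deg 0.1
30 [-0.0, -0.0097, 0.0, -0.0, -0.0, -0.0] step mm 10 deg 0.0
```

View pics/s4.png

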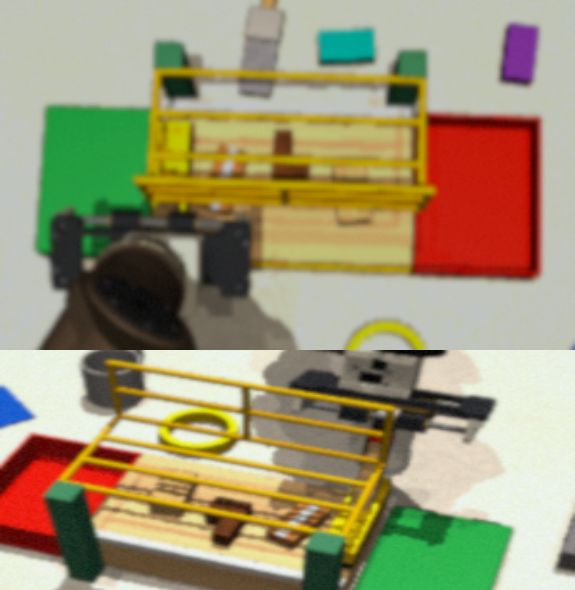

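The foot is under the guard beside the striped piece, at (178,150) in the top half, and the gripper is in front of the grille. Sweeping toward the tray.

{"api": "arm_command", "payload": {
  "targets": [
    [[0,-0.008,0.0005,0,0,0],[0,-0.01,0.0005,0,0,0],[0,-0.01,0,0,0,0],[0,-0.01,0,0,0,0],[0,-0.01,0,0,0,0],[0,-0.01,0,0,0,0],[0,-0.01,0,0,0,0],[0,-0.01,0,0,0,0],[0,-0.01,0,0,0,0],[0,-0.008,0,0,0,0]]
  ]
}}

```text
clock: 14.08
position: [0.5125, 0.0324, 0.1618]
ee_rot: [0.06, 2.721, -0.013]
force: [0.5, 0.0, -2.8]
width: 0.235
gripper_force: 58.0
```

```bash
python3 - <<'E'
from p import *
plan((sta(-30,-165,.065,lean=24.5),20))
d=[arm.get_image(n)["pixels"] for n in("top","scene")]
c=np.vstack([cv2.resize(d[0][120:260,210:440],(575,350)),cv2.resize(d[1][130:270,220:450],(575,250))[:240]])
cv2.imwrite("pics/s5.png",cv2.convertScaleAbs(c[...,::-1],alpha=1.4))
E
```

```text
t 14.075 pos [0.5125 0.0324 0.1618] rv [ 0.06   2.721 -0.013] F [ 0.5  0.  -2.8] q [-0.24  0.19 -0.01  2.29  0.44  0.28  0.88]
20 [0.0001, -0.0096, 0.0, 0.0, -0.0004, 0.0001] step mm 10 deg 0.0
```

View pics/s5.png

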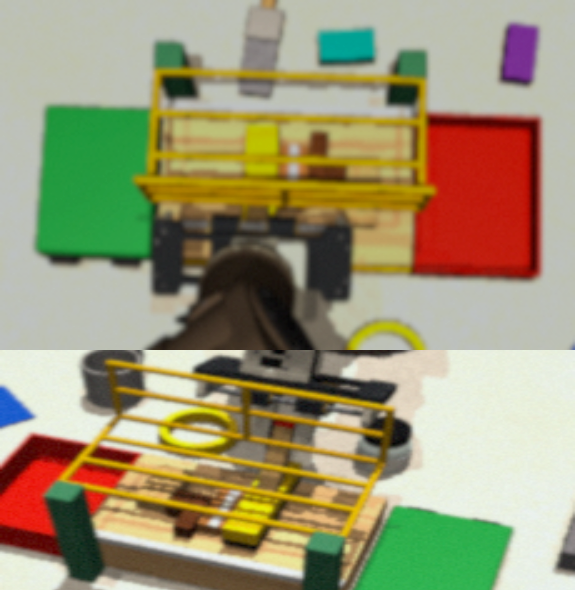

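The sweeper at (262,150) is pushing the striped and notched pieces ahead of it in a row. Continuing.

{"api": "arm_command", "payload": {
  "targets": [
    [[0,-0.01,0,0,0,0],[0,-0.01,0,0,0,0],[0,-0.01,0,0,0,0],[0,-0.01,0,0,0,0],[0,-0.01,0,0,0,0],[0,-0.01,0,0,0,0],[0,-0.01,0,0,0,0],[0,-0.01,0,0,0,0],[0,-0.01,0,0,0,0],[0,-0.008,0,0,0,0]]
  ]
}}

```text
clock: 15.42
position: [0.5083, -0.0649, 0.1618]
ee_rot: [0.059, 2.721, -0.012]
force: [1.0, 1.2, -3.0]
width: 0.233
gripper_force: 58.0
```

```bash
python3 - <<'E'
from t2 import *; from p import plan
W=[("e",sta(-30,-165,.065,lean=24.5),11)]
plan((W[0][1],11));chain(arm.observe()["joints"],W)
d=[arm.get_image(n)["pixels"] for n in("top","scene")]
c=np.vstack([cv2.resize(d[0][120:260,210:440],(575,350)),cv2.resize(d[1][130:270,190:420],(575,250))[:240]])
cv2.imwrite("pics/s6.png",cv2.convertScaleAbs(c[...,::-1],alpha=1.4))
E
```

```text
t 15.425 pos [ 0.5083 -0.0649  0.1618] rv [ 0.059  2.721 -0.012] F [ 1.   1.2 -3. ] q [ 0.17  0.2  -0.18  2.28  0.2   0.25  1.35]
11 [0.0001, -0.0086, 0.0, 0.0001, -0.0007, 0.0002] step mm 9 deg 0.0
e err 0.000 [0.61, 0.23, -0.39, 2.26, -0.04, 0.25, 1.81]
```

View pics/s6.png

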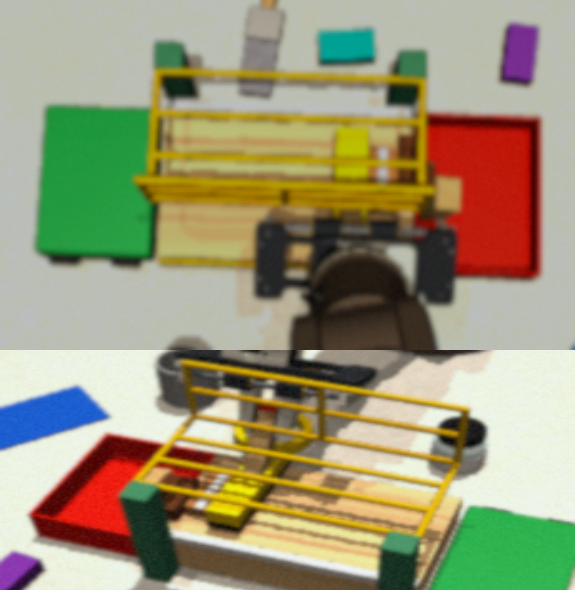

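Pine is tipping over the bed end at (447,195) and the other two follow in line. Continuing more slowly.

{"api": "arm_command", "payload": {
  "targets": [
    [[0,-0.008,0,0,0,0],[0,-0.008,0,0,0,0],[0,-0.008,0,0,0,0],[0,-0.008,0,0,0,0],[0,-0.008,0,0,0,0],[0,-0.008,0,0,0,0],[0,-0.008,0,0,0,0],[0,-0.008,0,0,0,0],[0,-0.008,0,0,0,0],[0,-0.008,0,0,0,0]]
  ]
}}

```text
clock: 16.77
position: [0.5047, -0.1454, 0.1618]
ee_rot: [0.06, 2.721, -0.013]
force: [0.1, 0.5, -2.4]
width: 0.235
gripper_force: 58.0
```

{"api": "arm_command", "payload": {
  "targets": [
    [[0,-0.007,0,0,0,0],[0,-0.007,0,0,0,0],[0,-0.007,0,0,0,0],[0,-0.007,0,0,0,0],[0,0,0,0,0,0],[0,0,0,0,0,0]]
  ]
}}

```text
clock: 17.52
position: [0.5035, -0.1726, 0.1617]
ee_rot: [0.059, 2.721, -0.012]
force: [0.8, 0.6, -1.9]
width: 0.236
gripper_force: 58.0
```

```bash
python3 - <<'E'
from p import *
plan((sta(-30,-165,.065,lean=24.5),5))
M=np.array([[np.cos(a),np.sin(a)],[-np.sin(a),np.cos(a)]])
d=[]
for n in("top","scene"):
    im=arm.get_image(n);d.append(im["pixels"]);P,_=pts(im);h=hsv(im)[...,0].astype(int)
    S=(P[...,:2]-[.5835,.0025])@M.T*1000
    m=(S[...,0]>-100)&(S[...,0]<95)&(S[...,1]>-280)&(S[...,1]<-125)&(P[...,2]>.012)&(P[...,2]<.1)&(h>=6)&(h<20)
    k,l,st,_=cv2.connectedComponentsWithStats(m.astype(np.uint8))
    for i in range(1,k):
        if st[i,4]>12: print(n,st[i,4],rect(S[l==i]/1000),np.percentile(P[l==i][:,2],[5,50,95]).round(3))
c=np.vstack([cv2.resize(d[0][120:260,210:440],(575,350)),cv2.resize(d[1][130:270,190:420],(575,250))[:240]])
cv2.imwrite("pics/s7.png",cv2.convertScaleAbs(c[...,::-1],alpha=1.4))
E
```

```text
t 17.525 pos [ 0.5035 -0.1726  0.1617] rv [ 0.059  2.721 -0.012] F [ 0.8  0.6 -1.9] q [ 0.62  0.25 -0.38  2.21  0.    0.28  1.8 ]
5 [0.0002, 0.0027, 0.0001, 0.0002, -0.0016, 0.0003] step mm 3 deg 0.1
top 24 (array([  55. , -140.4]), array([38. ,  7.5]), 2.2) [0.045 0.058 0.063]
top 220 (array([  38.3, -226.1]), array([38.4, 70.8]), 86.7) [0.032 0.049 0.063]
top 22 (array([  27.7, -160.4]), array([ 5.5, 28.1]), 84.5) [0.034 0.038 0.042]
top 20 (array([  15.9, -138.3]), array([12.3, 24.7]), 43.1) [0.029 0.054 0.064]
top 50 (array([  -9.4, -227.9]), array([32.8, 35.5]), 0.2) [0.023 0.031 0.039]
top 25 (array([ -18.5, -158.5]), array([16.6, 11.6]), 11.6) [0.014 0.037 0.044]
top 31 (array([ -31.4, -135.5]), array([17.1, 20. ]), 83.4) [0.038 0.059 0.063]
top 43 (array([ -81.1, -140.2]), array([28.2, 19.1]), 26.1) [0.015 0.052 0.062]
scene 17 (array([ -85.1, -237.9]), array([21.7,  6.3]), 83.7) [0.014 0.045 0.053]
scene 49 (array([ -70. , -143.9]), array([37.1, 27.5]), 88.4) [0.051 0.058 0.061]
scene 72 (array([ -24.3, -136.7]), array([33.6, 35.9]), 65.7) [0.05  0.059 0.061]
scene 223 (array([  27., -227.]), array([102.1,  28.8]), 29.0) [0.025 0.038 0.055]
scene 101 (array([   8.6, -148.8]), array([81.6, 32.8]), 32.7) [0.035 0.051 0.061]
```

View pics/s7.png

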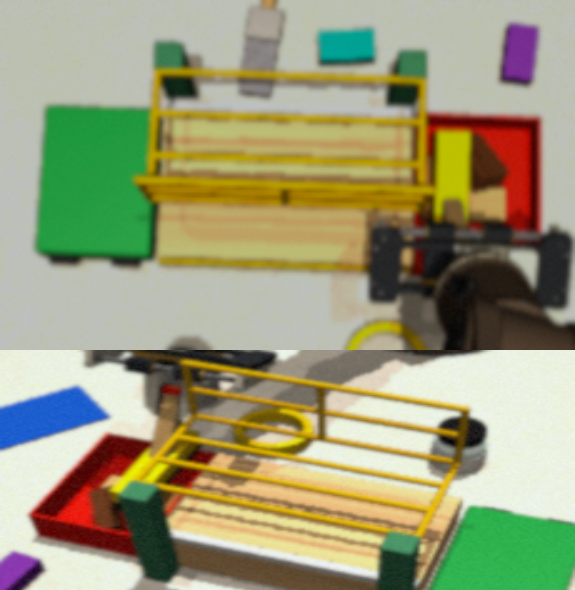

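All three offcuts have left the bed. The notched and pine pieces show in the tray at (488,165) and (490,205), and striped is probably hidden under the sweeper. I'll lift, move aside and check by measurement, as the ten views are used up.

```bash
python3 - <<'E'
from t2 import *; from p import plan
A=cur();A[2,3]+=.07
W=[("up",A,5),("h1",pose(.46,-.30,.23,-22,23),5),("hov",pose(.4117,-.3852,.18,-34,22),5),("pl",pose(.4117,-.3852,.102,-34,22),6)]
plan(*[(w[1],w[2]) for w in W]);chain(arm.observe()["joints"],W)
E
```

```text
t 17.625 pos [ 0.5035 -0.1724  0.1617] rv [ 0.059  2.721 -0.012] F [-0.2  0.4 -2. ] q [ 0.62  0.25 -0.38  2.21  0.    0.28  1.8 ]
5 [-0.0057, 0.0, -0.0128, -0.0, -0.0, -0.0] step mm 14 deg 0.0
5 [0.0038, -0.0268, -0.0013, 0.0272, 0.0036, 0.0625] step mm 27 deg 3.9
5 [0.0047, -0.0196, 0.0089, 0.016, 0.0035, 0.0387] step mm 22 deg 2.4
6 [0.0049, -0.0, 0.0121, 0.0, 0.0, -0.0] step mm 13 deg 0.0
up err 0.000 [0.68, 0.14, -0.42, 2.13, -0.08, 0.47, 1.87]
h1 err 0.000 [0.74, 0.15, -0.27, 2.11, 0.01, 0.47, 1.65]
hov err 0.000 [0.78, 0.24, -0.16, 2.14, 0.06, 0.36, 1.56]
pl err 0.000 [0.72, 0.38, -0.09, 2.21, 0.11, 0.15, 1.51]
```

{"api": "arm_command", "payload": {
  "targets": [
    [[-0.0057,0,-0.0128,0,0,0],[-0.0057,0,-0.0128,0,0,0],[-0.0057,0,-0.0128,0,0,0],[-0.0057,0,-0.0128,0,0,0],[-0.0057,0,-0.0128,0,0,0],[0.0038,-0.0268,-0.0013,0.0272,0.0036,0.0625],[0.0038,-0.0268,-0.0013,0.0272,0.0036,0.0625],[0.0038,-0.0268,-0.0013,0.0272,0.0036,0.0625],[0.0038,-0.0268,-0.0013,0.0272,0.0036,0.0625],[0.0038,-0.0268,-0.0013,0.0272,0.0036,0.0625]]
  ]
}}

```text
clock: 18.88
position: [0.459, -0.3022, 0.2298]
ee_rot: [0.531, 2.694, -0.108]
force: [0.3, 0.1, -3.0]
width: 0.236
gripper_force: 58.0
```

```bash
cat > chk.py <<'E'
from p import *
M=np.array([[np.cos(a),np.sin(a)],[-np.sin(a),np.cos(a)]])
for n in("top","scene"):
    im=arm.get_image(n);P,_=pts(im);H=hsv(im).astype(int);h,s,v=H[...,0],H[...,1],H[...,2]
    S=(P[...,:2]-[.5835,.0025])@M.T*1000
    S[...,1]+=213
    inn=(abs(S[...,0])<86)&(abs(S[...,1])<66)&(P[...,2]>.012)
    for nm,m in(("wood",inn&(((h>=5)&(h<22)&(s>60))|(s<=120))),("white",inn&(s<90)),("dark",inn&(h>=5)&(h<22)&(v<90)),("light",inn&(h>=8)&(h<25)&(v>110))):
        k,l,st,_=cv2.connectedComponentsWithStats(m.astype(np.uint8))
        for i in range(1,k):
            if st[i,4]>15: print(n,nm,st[i,4],*rect(S[l==i]/1000),"z",np.percentile(P[l==i][:,2],[5,50,95]).round(3),"hsv",np.median(H[l==i],0))
    b=(abs(S[...,0]-0)<74)&(S[...,1]>80)&(S[...,1]<345)&(P[...,2]>.068)&(P[...,2]<.1);print(n,"left on bed px",b.sum())
E
python3 - <<'E'
from t2 import *; from p import plan
W=[("hov",pose(.4117,-.3852,.18,-34,22),5),("pl",pose(.4117,-.3852,.102,-34,22),6)]
plan(*[(w[1],w[2]) for w in W]);chain(arm.observe()["joints"],W)
E
python3 chk.py
```

```text
t 18.875 pos [ 0.459  -0.3022  0.2298] rv [ 0.531  2.694 -0.108] F [ 0.3  0.1 -3. ] q [ 0.75  0.16 -0.27  2.09 -0.    0.49  1.68]
5 [0.0046, -0.0191, 0.0088, 0.0156, 0.0034, 0.0377] step mm 22 deg 2.3
6 [0.0049, -0.0, 0.0121, 0.0, 0.0, -0.0] step mm 13 deg 0.0
hov err 0.000 [0.79, 0.25, -0.16, 2.12, 0.05, 0.38, 1.59]
pl err 0.000 [0.74, 0.38, -0.1, 2.19, 0.09, 0.18, 1.55]
top wood 584 [22.9  0.1] [98.7 66.3] 0.2 z [0.025 0.035 0.057] hsv [ 13. 180.  80.]
top wood 120 [ 7.9 51.8] [68.9 19.8] 2.5 z [0.03  0.038 0.042] hsv [ 14. 192. 119.]
top wood 39 [-77.6 -15.5] [18.6 18.2] 81.6 z [0.294 0.322 0.328] hsv [19. 36. 37.]
top white 38 [-77.6 -15.5] [18.6 18.2] 81.6 z [0.297 0.322 0.328] hsv [19.5 35.5 37. ]
top dark 286 [36.1  3.3] [65.8 43.5] 32.3 z [0.029 0.046 0.058] hsv [ 11. 202.  58.]
top dark 37 [-19.7 -18.1] [29.8 12.2] 86.5 z [0.021 0.03  0.036] hsv [ 17. 152.  82.]
top dark 20 [-76.1 -17.7] [17.  13.9] 73.2 z [0.298 0.315 0.325] hsv [17.5 47.5 47. ]
top light 97 [10.6 49.4] [64.  14.8] 1.4 z [0.034 0.038 0.042] hsv [ 15. 191. 121.]
top light 215 [-7.  -0.8] [63.8 33.5] 88.4 z [
[... 174 characters left out ...]
.7] [ 3.8 43.6] 1.5 z [0.023 0.027 0.046] hsv [ 15. 243.  86.]
scene wood 286 [ 24.  -10.1] [103.7  33.2] 15.9 z [0.028 0.039 0.057] hsv [ 11. 177.  80.]
scene wood 53 [ 7.3 54.7] [65.4 18.4] 33.5 z [0.027 0.038 0.049] hsv [ 14. 173. 134.]
scene white 132 [-76.7 -27.3] [39.5 18. ] 89.3 z [0.284 0.303 0.324] hsv [23. 36. 61.]
scene dark 33 [-78.4 -18.1] [10.4 19.8] 46.0 z [0.288 0.296 0.316] hsv [19. 40. 58.]
scene dark 196 [46.1 -2.2] [56.7 29.4] 15.2 z [0.026 0.042 0.056] hsv [ 11.  179.5  78. ]
scene light 43 [ -0.1 -18.3] [45.6 30.7] 14.5 z [0.03  0.031 0.058] hsv [ 17. 132. 146.]
scene light 41 [ 8.6 55.8] [34.6 16.6] 30.2 z [0.033 0.038 0.041] hsv [ 14. 174. 136.]
scene left on bed px 0
```

```bash
python3 - <<'E'
from p import *
M=np.array([[np.cos(a),np.sin(a)],[-np.sin(a),np.cos(a)]])
im=arm.get_image("top");acc=np.mean([arm.get_image("top")["pixels"].astype(float) for _ in range(4)],0)
P,ray=pts(im);Q=plane(im,ray,.038)
S=(Q[...,:2]-[.5835,.0025])@M.T*1000;S[...,1]+=213
for y in np.arange(30,82,2):
    m=(abs(S[...,0]-8)<25)&(abs(S[...,1]-y)<1.01)
    if m.sum(): print(y,m.sum(),np.median(acc[m],0).round(0),np.nanmedian(P[m][:,2]).round(4))
# tray ends: rim in tray frame (z=.053)
Q=plane(im,ray,.053);S=(Q[...,:2]-[.5835,.0025])@M.T*1000;S[...,1]+=213
print("far rim")
for y in np.arange(-78,-56,2):
    m=(abs(S[...,0]-8)<40)&(abs(S[...,1]-y)<1.01); print(y,np.median(acc[m],0).round(0),np.nanmedian(P[m][:,2]).round(4))
E
```

```text
30 7 [120.  99.  56.] 0.0329
32 10 [138.  19.   9.] 0.0063
34 17 [109.  62.  34.] 0.0174
36 16 [116.  30.  14.] 0.0054
38 2 [139.  18.   8.] 0.0028
40 17 [130.  30.  12.] 0.0032
42 17 [127.  55.  21.] 0.0368
44 6 [124.  75.  32.] 0.0373
46 11 [123.  70.  28.] 0.0375
48 17 [119.  74.  31.] 0.0385
50 14 [116.  73.  25.] 0.0403
52 4 [119.  74.  31.] 0.0403
54 17 [121.  78.  24.] 0.0401
56 18 [125.  88.  17.] 0.0411
58 6 [80. 55.  0.] 0.2346
60 13 [130. 104.   0.] 0.1835
62 18 [120.  96.   0.] 0.193
64 13 [107.  86.   0.] 0.2292
66 6 [120.  89.   0.] 0.184
68 18 [106.  77.   0.] 0.1806
70 18 [108.  83.   0.] 0.1808
72 5 [121.  90.   0.] 0.1866
74 13 [111.  94.  35.] 0.1785
76 18 [122.  98.  16.] 0.1826
78 12 [122.  96.   0.] 0.2332
80 7 [126. 116.  58.] 0.06
far rim
-78 [136. 139. 128.] 0.0002
-76 [136. 138. 128.] -0.0003
-74 [nan nan nan] nan
-72 [136. 126. 116.] 0.0015
-70 [130.  88.  80.] 0.0526
-68 [107.  43.  37.] 0.053
-66 [nan nan nan] nan
-64 [70. 11.  7.] 0.0413
-62 [49.  2.  1.] 0.0267
-60 [79.  4.  2.] 0.011
-58 [80.  4.  1.] 0.0131
  return _methods._mean(a, axis=axis, dtype=dtype,
  ret = um.true_divide(
  return np.nanmean(a, axis, out=out, keepdims=keepdims)
```

All three pieces are inside the tray. Pine lies flat, notched leans on it, and striped stands on edge with its face about 3 mm inside the wall. Now standing the sweeper back on the mat.

{"api": "arm_command", "payload": {
  "targets": [
    [[0.0046,-0.0191,0.0088,0.0156,0.0034,0.0377],[0.0046,-0.0191,0.0088,0.0156,0.0034,0.0377],[0.0046,-0.0191,0.0088,0.0156,0.0034,0.0377],[0.0046,-0.0191,0.0088,0.0156,0.0034,0.0377],[0.0046,-0.0191,0.0088,0.0156,0.0034,0.0377],[0,0,0,0,0,0],[0,0,0,0,0,0]]
  ]
}}

```text
clock: 20.1
position: [0.4137, -0.3834, 0.1807]
ee_rot: [0.802, 2.65, -0.156]
force: [0.5, -0.0, -2.6]
width: 0.236
gripper_force: 58.0
```

```bash
python3 - <<'E'
from p import plan,pose
plan((pose(.4117,-.3852,.104,-34,22),8))
E
python3 chk.py | grep -E "top (wood|light|dark|left)"
```

```text
t 20.1 pos [ 0.4137 -0.3834  0.1807] rv [ 0.802  2.65  -0.156] F [ 0.5 -0.  -2.6] q [ 0.81  0.25 -0.16  2.12  0.03  0.39  1.61]
8 [0.0037, -0.0003, 0.0089, 0.0003, 0.0001, 0.0006] step mm 10 deg 0.0
top wood 582 [23.2 -0.2] [65.8 97.8] 89.1 z [0.026 0.035 0.056] hsv [ 13.  174.   87.5]
top wood 124 [ 8.3 51.7] [68.6 19.7] 1.7 z [0.03  0.038 0.043] hsv [ 14. 193. 117.]
top dark 284 [35.6  3.5] [65.6 43.8] 33.0 z [0.029 0.047 0.058] hsv [ 11. 202.  57.]
top light 95 [10.4 49.3] [64.4 15.1] 1.0 z [0.034 0.038 0.042] hsv [ 14. 192. 119.]
top light 245 [-7.2 -0.9] [63.7 33.7] 88.5 z [0.028 0.032 0.036] hsv [ 20. 136. 135.]
top left on bed px 7
```

{"api": "arm_command", "payload": {
  "targets": [
    [[0.0037,-0.0003,0.0089,0.0003,0,0.0006],[0.0037,-0.0003,0.0089,0.0003,0,0.0006],[0.0037,-0.0003,0.0089,0.0003,0,0.0006],[0.0037,-0.0003,0.0089,0.0003,0,0.0006],[0.0037,-0.0003,0.0089,0.0003,0,0.0006],[0.0037,-0.0003,0.0089,0.0003,0,0.0006],[0.0037,-0.0003,0.0089,0.0003,0,0.0006],[0.0037,-0.0003,0.0089,0.0003,0,0.0006],[0,0,0,0,0,0],[0,0,0,0,0,0]]
  ]
}}

```text
clock: 21.45
position: [0.4115, -0.3853, 0.1036]
ee_rot: [0.81, 2.648, -0.158]
force: [0.7, -0.2, -3.0]
width: 0.237
gripper_force: 58.0
```

```bash
python3 - <<'E'
from p import *
plan((pose(.4117,-.3852,.101,-34,22),2))
# compare foot top heights with the initial standing one
for n in("top","scene"):
    im=arm.get_image(n);P,_=pts(im);H=hsv(im).astype(int)
    m=(H[...,0]>20)&(H[...,0]<34)&(H[...,1]>120)&(P[...,1]<-.25)&(P[...,0]>.2)&(P[...,0]<.6)&(P[...,2]>.034)&(P[...,2]<.06)
    q=P[m];c,_,_,_=np.linalg.lstsq(np.c_[q[:,:2]-[.46,-.417],np.ones(len(q))],q[:,2],rcond=None);print(n,m.sum(),rect(q[:,:2]),np.median(q[:,2]),c.round(4))
E
```

```text
t 21.45 pos [ 0.4115 -0.3853  0.1036] rv [ 0.81   2.648 -0.158] F [ 0.7 -0.2 -3. ] q [ 0.77  0.38 -0.12  2.2   0.08  0.18  1.58]
2 [0.0004, 0.0001, 0.0012, -0.0002, 0.0004, -0.0002] step mm 1 deg 0.0
top 362 (array([ 482.4, -430.2]), array([36.2, 87.3]), 55.3) 0.04214281585971946 [-0.0279  0.0067  0.0432]
scene 362 (array([ 393.3, -362.7]), array([ 43.6, 313.5]), 52.5) 0.04083850625380159 [-0.0289 -0.024   0.0409]
```

Force still reads -3 N, the weight of the sweeper, with the sole about 2.5 mm above the mat. Lowering the rest.

{"api": "arm_command", "payload": {
  "targets": [
    [[0.0004,0,0.0009,0,0,0],[0.0004,0,0.0009,0,0,0],[0.0004,0,0.0009,0,0,0],[0,0,0,0,0,0],[0,0,0,0,0,0]]
  ]
}}

```text
clock: 22.18
position: [0.4113, -0.3852, 0.1009]
ee_rot: [0.81, 2.648, -0.158]
force: [-3.9, 2.6, 6.1]
width: 0.239
gripper_force: 58.0
```

{"api": "arm_command", "payload": {
  "targets": [
    [[0,0,0,0,0,0],[0,0,0,0,0,0],[0,0,0,0,0,0],[0,0,0,0,0,0],[0,0,0,0,0,0]]
  ],
  "jaw": 0.07
}}

```text
clock: 22.8
position: [0.4113, -0.3852, 0.1005]
ee_rot: [0.81, 2.648, -0.158]
force: [0.1, 0.3, 0.1]
width: 0.728
gripper_force: 0.0
```

```bash
python3 - <<'E'
from t2 import *; from p import plan
A=cur();A[2,3]+=.12
plan((A,8));chain(arm.observe()["joints"],[("up",A,8)]);print(arm.observe()["width"])
E
```

```text
t 22.8 pos [ 0.4113 -0.3852  0.1005] rv [ 0.81   2.648 -0.158] F [0.1 0.3 0.1] q [ 0.77  0.38 -0.11  2.2   0.08  0.18  1.57]
8 [-0.0056, -0.0, -0.0139, -0.0, 0.0, 0.0] step mm 15 deg 0.0
up err 0.000 [0.83, 0.19, -0.17, 2.08, 0.01, 0.49, 1.64]
0.7279293576035963
```

{"api": "arm_command", "payload": {
  "targets": [
    [[-0.0056,0,-0.0139,0,0,0],[-0.0056,0,-0.0139,0,0,0],[-0.0056,0,-0.0139,0,0,0],[-0.0056,0,-0.0139,0,0,0],[-0.0056,0,-0.0139,0,0,0],[-0.0056,0,-0.0139,0,0,0],[-0.0056,0,-0.0139,0,0,0],[-0.0056,0,-0.0139,0,0,0],[0,0,0,0,0,0],[0,0,0,0,0,0]]
  ]
}}

```text
clock: 24.05
position: [0.4108, -0.3848, 0.2198]
ee_rot: [0.811, 2.649, -0.158]
force: [-0.4, 0.1, 0.3]
width: 0.762
gripper_force: 0.0
```

```bash
python3 - <<'E'
from p import *
im=arm.get_image("scene");P,_=pts(im);H=hsv(im).astype(int)
m=(H[...,0]>20)&(H[...,0]<34)&(H[...,1]>120)&(P[...,1]<-.3)&(P[...,0]>.35)&(P[...,0]<.6)&(P[...,2]>.034)&(P[...,2]<.06)
q=P[m];c=np.linalg.lstsq(np.c_[q[:,:2]-[.46,-.417],np.ones(len(q))],q[:,2],rcond=None)[0];print(m.sum(),rect(q[:,:2]),np.median(q[:,2]),c.round(3))
E
python3 chk.py | grep -E "top (wood|light|dark|left)"
```

```text
329 (array([ 504.1, -472.7]), array([ 75.6, 280.7]), 37.4) 0.03803939566982173 [-0.018 -0.025  0.038]
top wood 579 [23.   0.1] [66.  98.3] 89.9 z [0.025 0.035 0.057] hsv [ 13. 185.  87.]
top wood 123 [ 8.1 51.9] [69.1 19.6] 2.4 z [0.029 0.038 0.043] hsv [ 15. 193. 117.]
top dark 287 [36.2  3.5] [66.5 43. ] 31.9 z [0.029 0.047 0.059] hsv [ 11. 202.  57.]
top light 94 [10.7 49.4] [63.7 14.5] 1.2 z [0.033 0.038 0.043] hsv [ 15.  192.5 119. ]
top light 244 [-7.  -1.1] [63.8 33. ] 88.7 z [0.027 0.032 0.036] hsv [ 20. 137. 135.]
top left on bed px 12
```

The sweeper stands level at its original height and place, the offcuts are at rest in the tray, and the gripper is clear. Handing in.

```bash
python3 -c "
from cell import arm
print(arm.sign_off())"
```

```text
the job is handed in; nothing more can be done
None
```

I swept all three offcuts into the red tray, stood the sweeper back on its mat and handed the job in at about 24 s; no verdict came back, and the tightest point is the striped piece, which stands on edge about 3 mm inside the tray wall.

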